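Put the small picture frames away under the keeper bar

TASK

Take the walnut keeper bar off the white cradle and set it aside on the table, then put away all the small picture frames that are lying about: pile them flat and squarely, one above another, on the cradle between its two posts, with a cork sheet between every two frames so that no frame touches another; cork that is left over can stay on the table. When the pile is complete, lay the bar flat across the two posts again, resting down in both forks and about centred. Leave everything else on the table where it is.

Things in the scene. Friction and masses are not known exactly. Their poses are not given: they have to be found in the camera images.
- frame_a: small glazed picture frame, dark wood with a blue picture: a flat slab 64 (its x) x 90 (its y) x 11 mm thick (z), about 110 g, picture side up at the start. Origin: centre of the underside. It may be absent (None throughout).
- frame_b: small glazed picture frame, brass with a terracotta picture: a flat slab 64 (its x) x 90 (its y) x 11 mm thick (z), about 110 g, picture side up at the start. Origin: centre of the underside. It may be absent (None throughout).
- frame_c: small glazed picture frame, white with a green picture: a flat slab 64 (its x) x 90 (its y) x 11 mm thick (z), about 110 g, picture side up at the start. Origin: centre of the underside. It may be absent (None throughout).
- frame_d: small glazed picture frame, black with a yellow picture: a flat slab 64 (its x) x 90 (its y) x 11 mm thick (z), about 110 g, picture side up at the start. Origin: centre of the underside. It may be absent (None throughout).
- sheet_1: stiff cork separator sheet 64 (its x) x 90 (its y) x 6 mm thick (z), 30 g; the three sheets start in one loose, untidy pile flat on the table, this one lowest. Origin: centre of the underside. All three look alike and serve equally.
- sheet_2: stiff cork separator sheet 64 (its x) x 90 (its y) x 6 mm thick (z), 30 g; the three sheets start in one loose, untidy pile flat on the table, this one in the middle. Origin: centre of the underside. All three look alike and serve equally.
- sheet_3: stiff cork separator sheet 64 (its x) x 90 (its y) x 6 mm thick (z), 30 g; the three sheets start in one loose, untidy pile flat on the table, this one on top. Origin: centre of the underside. All three look alike and serve equally.
- bar: keeper bar: dark walnut with brass ends, 26 wide (its x) x 230 long (its y) x 18 mm thick (z), about 140 g; at the start it lies flat across the cradle's two posts, in both forks. Origin: centre of the underside.
- bar_mid (a point): the middle of the keeper bar, 9 mm above its underside; axes as the bar.
- cradle: white wooden cradle fixed to the table: base board 85 (x) x 180 (y) x 8 mm, and two posts 60 (x) x 20 (y) mm centred 74 mm either side along y (128 mm clear between them; open along x). Each post top has a flat seat 80 mm above the table between two cheeks 12 mm high: a fork 34 mm wide, open along y, for the 26 mm bar. Origin: centre of the underside.
- cradle_seat (a point): centre of the cradle's base board, on its upper face (8 mm above the table), where the pile goes; axes as the cradle: frames and sheets lie there with their 90 mm length along y, from post to post.
- cradle_fork (a point): midway between the two fork seats, at their height (80 mm above the table); axes as the cradle. The bar spans along y and its underside rests at this height.
- dish: blue bowl-shaped trinket dish, 70 mm across, 22 mm high. Origin: centre of the underside. A bystander: leave it where it is.
- candle: amber candle jar with a brass cap, 54 mm across, 60 mm high. Origin: centre of the underside. A bystander: leave it where it is.
- mug: white mug, 72 mm across, 85 mm high, handle at its +y. Origin: centre of the underside. A bystander: leave it where it is.
- matchbox: cardboard matchbox 36 x 56 x 16 mm. Origin: centre of the underside. A bystander: leave it where it is.
- tape_reel: grey reel 60 mm across, 22 mm high. Origin: centre of the underside. A bystander: leave it where it is.
Not all that is in view belongs to the job. Leave any pink look-alike of the frame_c alone. Leave any pink or red look-alike of the frame_b alone.

How it is judged (in metres and radians):
On the way, in this order (a step that is already met when the one before it is completed fails the run):
1. all frames lie piled on the cradle, separated by cork sheets, no frame touching another, with the bar off the cradle (x of frame_a in the frame of cradle_seat between -0.012 and 0.012 m and y of frame_a in the frame of cradle_seat between -0.015 and 0.015 m and z of each of frame_a, frame_b, frame_c, frame_d in the frame of cradle_seat below 0.07 m and angle between the y axis of each of frame_a, frame_b, frame_c, frame_d and the y axis of cradle_seat, either way round below 0.2 rad and angle between the z axis of each of frame_a, frame_b, frame_c, frame_d and the z axis of cradle_seat, either way round below 0.1 rad and linear speed of each of frame_a, frame_b, frame_c, frame_d below 0.03 m/s and x of frame_b in the frame of cradle_seat between -0.012 and 0.012 m and y of frame_b in the frame of cradle_seat between -0.015 and 0.015 m and x of frame_c in the frame of cradle_seat between -0.012 and 0.012 m and y of frame_c in the frame of cradle_seat between -0.015 and 0.015 m and x of frame_d in the frame of cradle_seat between -0.012 and 0.012 m and y of frame_d in the frame of cradle_seat between -0.015 and 0.015 m and contact force between frame_a and frame_b below 0.05 N and contact force between each of frame_a, frame_b and frame_c below 0.05 N and contact force between each of frame_a, frame_b, frame_c and frame_d below 0.05 N and ((x of sheet_1 in the frame of cradle_seat between -0.014 and 0.014 m and y of sheet_1 in the frame of cradle_seat between -0.017 and 0.017 m and angle between the z axis of sheet_1 and the z axis of cradle_seat, either way round below 0.1 rad) or horizontal distance between sheet_1 and cradle_seat above 0.1 m) and ((x of sheet_2 in the frame of cradle_seat between -0.014 and 0.014 m and y of sheet_2 in the frame of cradle_seat between -0.017 and 0.017 m and angle between the z axis of sheet_2 and the z axis of cradle_seat, either way round below 0.1 rad) or horizontal distance between sheet_2 and cradle_seat above 0.1 m) and ((x of sheet_3 in the frame of cradle_seat between -0.014 and 0.014 m and y of sheet_3 in the frame of cradle_seat between -0.017 and 0.017 m and angle between the z axis of sheet_3 and the z axis of cradle_seat, either way round below 0.1 rad) or horizontal distance between sheet_3 and cradle_seat above 0.1 m) and distance between bar_mid and cradle_fork above 0.05 m), for 0.2 s.
2. the bar lies across both posts, down in both forks (x of bar_mid in the frame of cradle_fork between -0.008 and 0.008 m and y of bar_mid in the frame of cradle_fork between -0.02 and 0.02 m and z of bar_mid in the frame of cradle_fork between 0.005 and 0.012 m and angle between the y axis of bar and the y axis of cradle_fork, either way round below 0.1 rad and angle between the z axis of bar and the z axis of cradle_fork, either way round below 0.06 rad and linear speed of bar below 0.03 m/s), for 0.2 s.
At the end, for the whole second after the job is handed in: Present frames flat on the pile, within 12 mm (x), 15 mm (y), 0.2 rad of the cradle, no two touching; each sheet flat in the pile (14, 17 mm) or over 100 mm off; bar middle 5-12 mm above the fork seats, within 8 mm (x), 20 mm (y), 0.1 rad, tilt 0.06 rad; all released, at rest (all of step 2 and x of frame_a in the frame of cradle_seat between -0.012 and 0.012 m and y of frame_a in the frame of cradle_seat between -0.015 and 0.015 m and z of each of frame_a, frame_b, frame_c, frame_d in the frame of cradle_seat below 0.07 m and angle between the y axis of each of frame_a, frame_b, frame_c, frame_d and the y axis of cradle_seat, either way round below 0.2 rad and angle between the z axis of each of frame_a, frame_b, frame_c, frame_d and the z axis of cradle_seat, either way round below 0.1 rad and linear speed of each of frame_a, frame_b, frame_c, frame_d below 0.03 m/s and x of frame_b in the frame of cradle_seat between -0.012 and 0.012 m and y of frame_b in the frame of cradle_seat between -0.015 and 0.015 m and x of frame_c in the frame of cradle_seat between -0.012 and 0.012 m and y of frame_c in the frame of cradle_seat between -0.015 and 0.015 m and x of frame_d in the frame of cradle_seat between -0.012 and 0.012 m and y of frame_d in the frame of cradle_seat between -0.015 and 0.015 m and contact force between frame_a and frame_b below 0.05 N and contact force between each of frame_a, frame_b and frame_c below 0.05 N and contact force between each of frame_a, frame_b, frame_c and frame_d below 0.05 N and ((x of sheet_1 in the frame of cradle_seat between -0.014 and 0.014 m and y of sheet_1 in the frame of cradle_seat between -0.017 and 0.017 m and angle between the z axis of sheet_1 and the z axis of cradle_seat, either way round below 0.1 rad) or horizontal distance between sheet_1 and cradle_seat above 0.1 m) and ((x of sheet_2 in the frame of cradle_seat between -0.014 and 0.014 m and y of sheet_2 in the frame of cradle_seat between -0.017 and 0.017 m and angle between the z axis of sheet_2 and the z axis of cradle_seat, either way round below 0.1 rad) or horizontal distance between sheet_2 and cradle_seat above 0.1 m) and ((x of sheet_3 in the frame of cradle_seat between -0.014 and 0.014 m and y of sheet_3 in the frame of cradle_seat between -0.017 and 0.017 m and angle between the z axis of sheet_3 and the z axis of cradle_seat, either way round below 0.1 rad) or horizontal distance between sheet_3 and cradle_seat above 0.1 m)).
It fails at once if a bystander (dish, candle, mug, matchbox or reel) is moved by more than 40 mm (distance of any of dish, candle, mug, matchbox, tape_reel from where it was at the start of the episode above 0.04 m).
Of frame_a, frame_b, frame_c, frame_d only 3 to 4 are there at a start; the rules pass over those that are not, and their reading is None.
At some moment in a run one of bar, frame_a, frame_b, frame_c, frame_d may be knocked a few centimetres aside while the robot is not near it.
Once in a run the grip may slacken for a moment while it holds something.
It also fails if it takes over 210 s, if anything falls off the work surface, if the arm or the gripper's body presses on something with over 40 N, if the wrist force passes 120 N, or if a joint passes its speed limit or range.

ROBOT

A 7-joint arm with a two-finger parallel gripper is mounted at the origin on the work surface. World frame = base frame: x ahead of the robot, y to its left, z up, the work surface at z = 0. Lengths are in mm, angles in rad, forces in N, time in s.
With the tool pointing down it reaches from about 350 to 900 mm from the base axis. Payload 19.9 kg.
Tool frame: the origin (TCP) lies between the finger pads; the fingertips stand 25 mm ahead of it and the grasp point (between the pads) lies 6 mm ahead of it; z points along the fingers, y is the line along which they close (so a half turn about z gives the same grasp; the last joint's range is limited). The gripper opens to 85 mm and grips with 20 to 120 N. Pads are 22 mm wide; open, the fingers measure 114 mm over their backs; the gripper's body (76 mm by 85 mm) begins 54 mm behind the grasp point. The pads swing forward as they close: fully open they stand 13 mm farther back than shut.
Start: joints at [1.202, 0.417, -0.01, 1.614, 0.005, 1.111, -0.053], TCP at [200.628, -591.903, 225.66] pointing down, gripper open.
Joint ranges: [-2.81, 2.81], [-0.39, 2.02], [-1.27, 1.25], [0.06, 2.57], [-1.19, 4.33], [0.19, 2], [-2.82, 2.82]. Speed limits (rad/s): [1.89, 1.89, 2.39, 2.39, 3.01, 3.01, 3.01].

INTERFACE

Orientations are given as a 3x3 rotation matrix whose columns are the frame's x, y, z axes.
In Python, from bench import arm, imaging, close_job gives the robot as it stands.
- The arm moves only by the tool drive_tool, never from a script. Its argument "increments" is a list of rows, each an object with "delta_pos": the shift along the tool's x, y, z in cm, a list of three; "yaw": the turn about the tool's z in degrees. A call has 1 to 12 rows; each row is the pose to reach, as a shift and turn from the pose commanded when the call began, along the tool's axes at that moment; what a row does not reach only later rows make up. A row lasts 1/12 s, in which the tool goes at most 41.7 mm and 7.16 degrees, less where a joint would pass 70% of its speed; a pose out of reach is approached as far as the arm can. A call with a gripper value outside its range is refused whole. "jaw" is the opening, from -1 (shut) to 1 (fully open), set as the call begins (left out, the last holds). The fingers move at their own pace and stop on an object; "newtons" is the grip in N (left out, the last holds). Time passes only in rows, so rows that repeat a pose let the fingers close. It gives the time, the measured TCP pose, the force, the opening and the grip force at its end, in the units of the state.
- arm.observe(): the state, without advancing time (a new reading comes with each control period).
- imaging.camera(name): name is "scene" or "top" or "wrist"; returns (picture, depth): 420x560x3 uint8, red, green, blue; 420x560 float32, mm along the optical axis (not along the pixel's ray), 0 where there is no reading.
- imaging.camera_info(name): a dict with "intrinsics" (3x3 intrinsics, pixels), "extrinsics" (4x4, takes a point from camera to world coordinates). Camera axes: x right, y down, z forward; pixel columns grow to the right and rows downward; lengths in mm; the calibration is good to about 2 mm. The wrist camera is an equidistant fisheye: a pixel r from the principal point sees the ray r / f radians off the axis. A picture is of the moment at which its call begins: read the wrist's pose just before it. camera_info takes no time and is no camera call; for the wrist camera it gives the pose at the moment of the call.
- close_job(): hands the job in; it is judged then, once.
The state is a dict: "t": time; "q": joint angles; "qd": joint speeds; "tau": joint torques, N m; "position": TCP position; "orientation": TCP orientation; "ft_force": force on the tool from outside, world axes, zero at the start; "moment": the same for the moment, N m; "gripper_width": finger opening in mm; "grip_force": force on a finger pad.
Only numpy, scipy, OpenCV 4.12 (cv2) and the standard library are available. Lean on these libraries where they do the work, as an engineer would, in place of code of your own. Each camera call takes 0.05 s, during which the arm holds its last target. There are 200 camera calls.

## Working session

There is one attempt and no reset: what is moved stays moved. The work goes in short steps, Python scripts to look and compute and a tool call to move; the robot and the scene stay as the last step left them, time stands still between calls to the robot, and variables do not carry over. Pictures are saved under pics/ and viewed, at most 14 in all, crops included, and the job is handed in when it is done.

Besides the shell and the picture viewer there is one more tool, called after "Request:" by a JSON object that holds its "fn" and its "kwargs". drive_tool: Moves the arm, as the interface text tells. Its arguments: {"type":"object","properties":{"increments":{"type":"array","items":{"type":"object","properties":{"delta_pos":{"type":"array","items":{"type":"number"}},"yaw":{"type":"number"}}}},"jaw":{"type":"number"},"newtons":{"type":"number"}},"required":["increments"]}

```bash
ls; mkdir -p pics; cat > h.py <<'E'
import numpy as np, cv2
from bench import arm, imaging, close_job
def grab(n):
    info=imaging.camera_info(n); p,d=imaging.camera(n); return p,d,np.array(info["intrinsics"]),np.array(info["extrinsics"])
def cloud(d,K,T):
    v,u=np.mgrid[:d.shape[0],:d.shape[1]]
    P=np.stack([(u-K[0,2])/K[0,0]*d,(v-K[1,2])/K[1,1]*d,d],-1)
    return P@T[:3,:3].T+T[:3,3]
def save(n,p): cv2.imwrite('pics/'+n+'.png',cv2.cvtColor(p,cv2.COLOR_RGB2BGR))
E
python3 - <<'E'
from h import *
for n in("top","scene"):
    p,d,K,T=grab(n); save(n+'0',p); np.savez(n+'0.npz',p=p,d=d,K=K,T=T); print(n,K.tolist(),T.round(3).tolist())
s=arm.observe(); print(s['t'],s['position'],np.array(s['orientation']).round(3).tolist(),s['gripper_width'],s['ft_force'])
E
```

```text
pics
top [[416.4407041804755, 0.0, 277.5510762934828], [0.0, 416.4407041804755, 208.92793628462593], [0.0, 0.0, 1.0]] [[-0.007, -0.987, 0.158, 314.176], [-1.0, 0.008, 0.006, 23.065], [-0.007, -0.158, -0.987, 1221.952], [0.0, 0.0, 0.0, 1.0]]
scene [[471.78539557915815, 0.0, 274.50441244789727], [0.0, 471.78539557915815, 214.7284703162573], [0.0, 0.0, 1.0]] [[-0.856, 0.364, -0.366, 907.063], [0.517, 0.597, -0.614, 766.4], [-0.005, -0.715, -0.699, 906.776], [0.0, 0.0, 0.0, 1.0]]
0.1 [ 200.52367795 -591.60350338  225.09829966] [[0.947, 0.321, -0.0], [0.321, -0.947, 0.001], [-0.0, -0.001, -1.0]] 85.02421554915252 [ 1.21162285  0.62585502 -0.32572048]
```

View pics/top0.png

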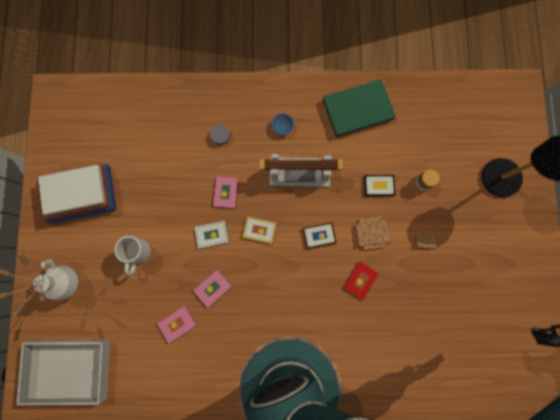

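View pics/scene0.png

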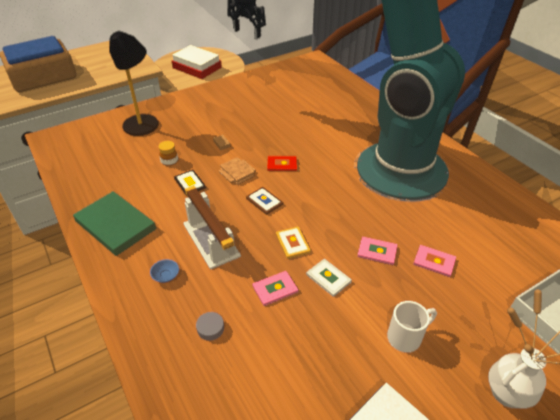

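```bash
python3 - <<'E'
from h import *
Z=np.load('top0.npz');p,d,K,T=[Z[k] for k in 'pdKT']
W=cloud(d,K,T)
c=p[145:255,190:450]; save('crop0',cv2.resize(c,None,fx=3,fy=3,interpolation=cv2.INTER_CUBIC))
print(T[:3,3]); 
t=W[260:300,250:330]; print('table',t[...,2].mean(),t[...,2].std())
for nm,(u,v,r) in dict(a=(320,236,20),b=(260,230,20),c=(211,235,20),d=(380,186,19),cork=(372,234,22),bar=(301,164,46),dish=(283,125,16),candle=(428,180,14),reel=(220,134,14),mug=(130,252,20),match=(427,241,14),pink=(225,193,18),red=(361,281,20)).items():
    m=np.zeros(d.shape,bool); m[v-r:v+r,u-r:u+r]=1
    m&=(W[...,2]>(6 if nm!='bar' else 90))&(d>0)
    n,l,st,ce=cv2.connectedComponentsWithStats(m.astype(np.uint8)); i=1+np.argmax(st[1:,4])
    q=W[l==i]; R=cv2.minAreaRect(q[:,:2].astype(np.float32)); print(nm,len(q),np.round(R[0],1),np.round(R[1],1),round(R[2],1),'z med/max',np.median(q[:,2]).round(1),q[:,2].max().round(1))
m=(W[...,2]>70)&(W[...,2]<86); v,u=np.nonzero(m[140:200,250:360]); print('postpix',len(v))
E
```

```text
[ 314.17570934   23.06538285 1221.95249708]
table 5.974351626104271 94.00658963004979
a 627 [431.6 -90.7] [63.4 90.2] 10.8 z med/max 10.0 17.2
b 625 [448.8  84.8] [90.1 64. ] 77.5 z med/max 9.6 17.7
c 629 [434.9 224.6] [67.  90.1] 10.6 z med/max 9.9 16.5
d 614 [ 581. -273.] [67.8 90.5] 0.3 z med/max 9.4 16.7
cork 886 [ 437.5 -245. ] [90.1 93.1] 6.2 z med/max 16.0 24.5
bar 842 [623.2 -36.5] [ 41.3 228.8] 2.8 z med/max 96.5 103.0
dish 326 [769.9  14.1] [67.2 64.5] 84.6 z med/max 13.7 26.4
candle 366 [ 588.2 -404.7] [50.1 52.8] 81.5 z med/max 56.3 64.9
reel 323 [739.  204.2] [59.1 57.8] 62.5 z med/max 20.5 26.5
mug 665 [382.5 436. ] [89.9 71.5] 24.4 z med/max 55.0 89.8
match 248 [ 411.8 -400. ] [58.  36.1] 86.7 z med/max 14.6 20.6
pink 604 [563.1 185.4] [64.  90.6] 84.7 z med/max 9.8 16.9
red 671 [ 301.2 -207.8] [64.4 90. ] 58.0 z med/max 9.6 15.9
postpix 126
```

View pics/crop0.png

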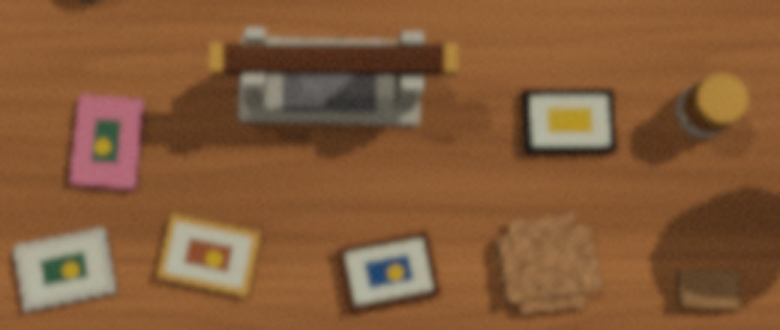

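```bash
cat >> h.py <<'E'
def go(xyz,ang,s=None):
    """tool-axes shift (cm) and yaw (deg) to bring the TCP to xyz with tool x at world angle ang (deg)"""
    s=s or arm.observe(); R=np.array(s['orientation']); p=np.array(s['position'])
    a=np.degrees(np.arctan2(R[1,0],R[0,0])); y=(a-ang+180)%360-180
    print('t',round(s['t'],2),'pos',p.round(1),'ang',round(a,2),'w',round(s['gripper_width'],1),'F',np.round(s['ft_force'],1))
    print(' -> dpos cm',(R.T@(np.array(xyz)-p)/10).round(2),'yaw',round(y,1))
E
python3 - <<'E'
from h import *
Z=np.load('top0.npz');p,d,K,T=[Z[k] for k in 'pdKT']
W=cloud(d,K,T); W[...,2]+=1.2
def rect(m,nm):
    q=W[m]; R=cv2.minAreaRect(q[:,:2].astype(np.float32)); print(nm,len(q),np.round(R[0],1),np.round(R[1],1),round(R[2],1),q[:,2].mean().round(1))
m=np.zeros(d.shape,bool); m[140:200,250:355]=1
x,y,z=np.moveaxis(W,-1,0)
rect(m&(z>94)&(z<102),'bar')
rect(m&(z>4)&(z<13),'board')
for s,mm in(('L',y>0),('R',y<-70)): rect(m&mm&(z>70)&(z<94),'post'+s)
hsv=cv2.cvtColor(p,cv2.COLOR_RGB2HSV)
br=m&(z>90)&(hsv[...,1]>150)&(hsv[...,2]>120); 
for mm in (y>0,y<0): q=W[br&mm]; print('brass',len(q),q.mean(0).round(1))
# cork levels
m=np.zeros(d.shape,bool); m[212:256,350:396]=1
for lo,hi in((3,9),(9,15),(15,21)): rect(m&(z>lo)&(z<hi),('cork',lo))
go([623,-36,180],90)
E
```

```text
bar 745 [622.9 -36.7] [229.   51.7] 88.4 97.8
board 980 [629.8 -44.6] [314.5 182.9] 89.4 7.5
postL 122 [617.7  34.6] [61.1 63.2] 53.4 87.5
postR 123 [ 613.3 -113.5] [63.6 57.3] 53.6 86.4
brass 64 [551.1  60.3 361.8]
brass 47 [ 620.5 -144.2   97.8]
('cork', 3) 157 [ 434.4 -248.7] [134.4 127.1] 89.3 4.9
('cork', 9) 223 [ 437.4 -245. ] [90.  93.1] 6.4 12.4
('cork', 15) 581 [ 437.8 -245.7] [87.7 91.3] 5.3 18.0
t 0.1 pos [ 200.5 -591.6  225.1] ang 18.73 w 85.0 F [ 1.2  0.6 -0.3]
 -> dpos cm [ 57.85 -39.05   4.55] yaw -71.3
```

Request:
{"fn": "drive_tool", "kwargs": {"increments": [{"delta_pos": [57.85, -39.05, 2], "yaw": -71.3}, {"delta_pos": [57.85, -39.05, 2], "yaw": -71.3}, {"delta_pos": [57.85, -39.05, 2], "yaw": -71.3}, {"delta_pos": [57.85, -39.05, 2], "yaw": -71.3}, {"delta_pos": [57.85, -39.05, 2], "yaw": -71.3}, {"delta_pos": [57.85, -39.05, 2], "yaw": -71.3}, {"delta_pos": [57.85, -39.05, 2], "yaw": -71.3}, {"delta_pos": [57.85, -39.05, 2], "yaw": -71.3}, {"delta_pos": [57.85, -39.05, 2], "yaw": -71.3}, {"delta_pos": [57.85, -39.05, 2], "yaw": -71.3}, {"delta_pos": [57.85, -39.05, 2], "yaw": -71.3}, {"delta_pos": [57.85, -39.05, 2], "yaw": -71.3}]}}

```text
t: 1.1
position: [503.9, -192.4, 211.3]
orientation: [[-0.001, 1.0, -0.0], [1.0, 0.001, 0.0], [0.0, -0.0, -1.0]]
ft_force: [1.3, -0.7, -0.1]
gripper_width: 85.5
grip_force: 0.0
```

```bash
python3 - <<'E'
from h import *
go([623,-36.5,200],90)
E
```

```text
t 1.1 pos [ 503.9 -192.4  211.3] ang 90.05 w 85.5 F [ 1.3 -0.7 -0.1]
 -> dpos cm [15.58 11.93  1.13] yaw 0.1
```

```bash
python3 - <<'E'
from h import *
p,d,K,T=grab('wrist'); save('w1',p); np.savez('w1.npz',p=p,d=d,K=K,T=T); print(K.tolist(),T.round(3).tolist())
E
```

```text
[[325.19226210127806, 0.0, 273.7855130074471], [0.0, 325.19226210127806, 211.07888506910678], [0.0, 0.0, 1.0]] [[1.0, 0.0, -0.0, 503.031], [0.0, -0.955, -0.298, -115.863], [-0.0, 0.298, -0.955, 359.91], [0.0, 0.0, 0.0, 1.0]]
```

Request:
{"fn": "drive_tool", "kwargs": {"increments": [{"delta_pos": [15.6, 11.9, 1], "yaw": 0}, {"delta_pos": [15.6, 11.9, 1], "yaw": 0}, {"delta_pos": [15.6, 11.9, 1], "yaw": 0}, {"delta_pos": [15.6, 11.9, 1], "yaw": 0}, {"delta_pos": [15.6, 11.9, 1], "yaw": 0}, {"delta_pos": [15.6, 11.9, 1], "yaw": 0}, {"delta_pos": [15.6, 11.9, 1], "yaw": 0}]}}

```text
t: 1.73
position: [622.3, -36.2, 200.5]
orientation: [[-0.003, 1.0, -0.001], [1.0, 0.003, 0.001], [0.001, -0.001, -1.0]]
ft_force: [-1.0, -0.7, 0.7]
gripper_width: 85.3
grip_force: 0.0
```

```bash
python3 - <<'E'
from h import *
p,d,K,T=grab('wrist'); save('w2',p); np.savez('w2.npz',p=p,d=d,K=K,T=T); print(T.round(3).tolist())
save('w12',np.hstack([cv2.resize(np.load('w1.npz')['p'],(400,300)),cv2.resize(p,(400,300))]))
go([623,-36.5,200],90)
E
```

```text
[[1.0, 0.003, -0.0, 621.473], [0.003, -0.955, -0.297, 40.197], [-0.001, 0.297, -0.955, 349.271], [0.0, 0.0, 0.0, 1.0]]
t 1.78 pos [621.9 -37.9 200.7] ang 90.06 w 85.3 F [-0.2  0.   0.1]
 -> dpos cm [0.14 0.11 0.07] yaw 0.1
```

View pics/w12.png

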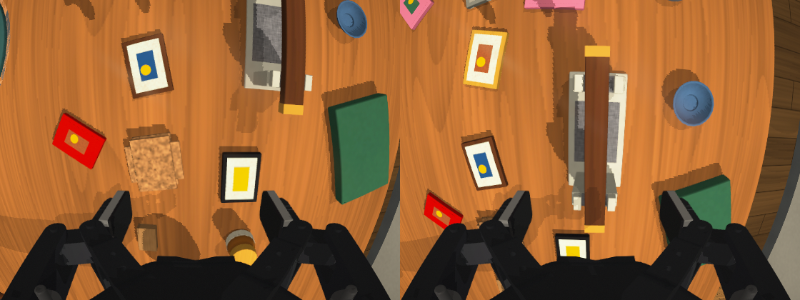

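```bash
cat >> h.py <<'E'
def wcloud(d,K,T):
    v,u=np.mgrid[:d.shape[0],:d.shape[1]]
    a,b=(u-K[0,2])/K[0,0],(v-K[1,2])/K[1,1]; r=np.hypot(a,b)+1e-9
    P=np.stack([a/r*np.tan(r)*d,b/r*np.tan(r)*d,d],-1)
    return P@T[:3,:3].T+T[:3,3]
def topview(W,p,x0,x1,y0,y1,s=1.0,zmin=-20,zmax=150):
    """orthographic: returns rgb and height maps, rows = x descending, cols = y descending, s px/mm"""
    h=np.full((int((x1-x0)*s),int((y0-y1)*-s)),np.nan); im=np.zeros(h.shape+(3,),np.uint8)
    q=W.reshape(-1,3); c=p.reshape(-1,3); k=np.isfinite(q).all(1)&(q[:,2]>zmin)&(q[:,2]<zmax); q,c=q[k],c[k]; o=np.argsort(q[:,2]); q,c=q[o],c[o]
    r=((x1-q[:,0])*s).astype(int); l=((y1-q[:,1])*s).astype(int); k=(r>=0)&(l>=0)&(r<h.shape[0])&(l<h.shape[1])
    h[r[k],l[k]]=q[k,2]; im[r[k],l[k]]=c[k]; return im,h
E
python3 - <<'E'
from h import *
Z=np.load('w2.npz');p,d,K,T=[Z[k] for k in 'pdKT']; W=wcloud(d,K,T); x,y,z=np.moveaxis(W,-1,0)
hsv=cv2.cvtColor(p,cv2.COLOR_RGB2HSV)
tab=(abs(x-540)<15)&(abs(y+100)<40); print('table z',np.median(z[tab]),z[tab].std())
m=(z>92)&(z<105)&(x>590)&(x<660)&(y>-160)&(y<90)
R=cv2.minAreaRect(W[m][:,:2].astype(np.float32)); print('bar',R,np.median(z[m]))
for lo,hi in((3,14),(60,94)):
  m=(z>lo)&(z<hi)&(x>540)&(x<700)&(y>-150)&(y<80)&(hsv[...,1]<90)
  q=W[m]; R=cv2.minAreaRect(q[:,:2].astype(np.float32)); print(lo,len(q),R, q.min(0).round(1),q.max(0).round(1),np.median(q[:,2]).round(1))
# board x edges at mid y
for yy in(-80,-60,-40,-20,0,20):
  k=(abs(y-yy)<4)&(z>3)&(z<14)&(hsv[...,1]<90)&(x>550)&(x<700); print(yy,np.percentile(x[k],[1,99]).round(1))
Z=np.load('w1.npz');p,d,K,T=[Z[k] for k in 'pdKT']; W=wcloud(d,K,T)
im,h=topview(W,p,375,500,-310,-180,2.0)
hh=np.nan_to_num(np.clip((h+3)*10,0,255)).astype(np.uint8)
o=np.hstack([im,cv2.cvtColor(hh,cv2.COLOR_GRAY2RGB)]); save('cork1',cv2.resize(o,None,fx=1.4,fy=1.4))
E
```

```text
table z 0.40090252202372767 0.7490934721511379
bar ((622.2977294921875, -36.53955841064453), (230.31182861328125, 53.42921829223633), 88.34041595458984) 98.36463055303926
3 5751 ((621.9920654296875, -36.220985412597656), (179.00511169433594, 84.79984283447266), 88.0823974609375) [ 577.5 -127.     5. ] [666.5  54.3  13.8] 8.7
60 1978 ((621.9232788085938, -36.51879119873047), (167.3296661376953, 60.35076904296875), 88.2551498413086) [ 590.2 -120.9   60.1] [654.3  48.   94. ] 91.3
-80 [579.2 661.9]
-60 [579.8 663.1]
-40 [580.4 663.6]
-20 [580.8 664.1]
0 [581.2 664.6]
20 [581.6 665.2]
```

View pics/cork1.png

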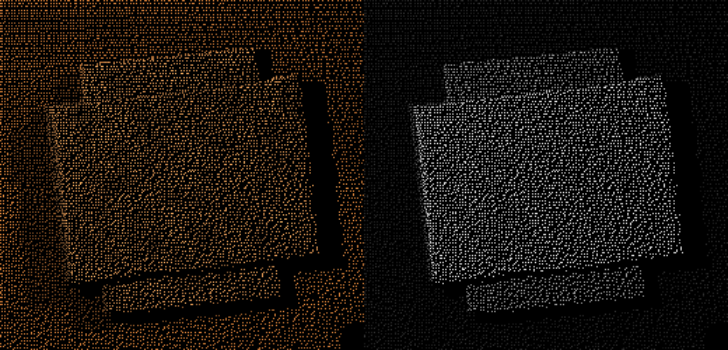

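Request:
{"fn": "drive_tool", "kwargs": {"increments": [{"delta_pos": [0, 0, 3], "yaw": 1.9}, {"delta_pos": [0, 0, 6], "yaw": 1.9}, {"delta_pos": [0, -0.05, 8.5], "yaw": 1.9}, {"delta_pos": [0, -0.05, 9.55], "yaw": 1.9}, {"delta_pos": [0, -0.05, 9.55], "yaw": 1.9}, {"delta_pos": [0, -0.05, 9.55], "yaw": 1.9}]}}

```text
t: 2.28
position: [621.7, -38.8, 106.6]
orientation: [[0.034, 0.999, 0.0], [0.999, -0.034, -0.0], [-0.0, 0.0, -1.0]]
ft_force: [0.9, -0.5, 1.1]
gripper_width: 85.6
grip_force: 0.0
```

Request:
{"fn": "drive_tool", "kwargs": {"increments": [{"delta_pos": [0, 0, 0], "yaw": 0}, {"delta_pos": [0, 0, 0], "yaw": 0}, {"delta_pos": [0, 0, 0], "yaw": 0}, {"delta_pos": [0, 0, 0], "yaw": 0}, {"delta_pos": [0, 0, 0], "yaw": 0}, {"delta_pos": [0, 0, 0], "yaw": 0}, {"delta_pos": [0, 0, 0], "yaw": 0}, {"delta_pos": [0, 0, 0], "yaw": 0}, {"delta_pos": [0, 0, 0], "yaw": 0}, {"delta_pos": [0, 0, 0], "yaw": 0}], "jaw": -0.6, "newtons": 40}}

```text
t: 3.12
position: [621.6, -38.0, 105.8]
orientation: [[0.033, 0.999, -0.0], [0.999, -0.033, 0.0], [0.0, -0.0, -1.0]]
ft_force: [-0.3, -1.0, -0.8]
gripper_width: 17.3
grip_force: 0.0
```

```bash
python3 - <<'E'
from h import *
p,d,K,T=grab('wrist'); save('w3',p); np.savez('w3.npz',p=p,d=d,K=K,T=T)
go([622,-36.4,105],88.2)
E
```

```text
t 3.17 pos [621.6 -38.  105.8] ang 88.13 w 17.1 F [0.1 0.2 0.1]
 -> dpos cm [0.16 0.04 0.08] yaw -0.1
```

View pics/w3.png

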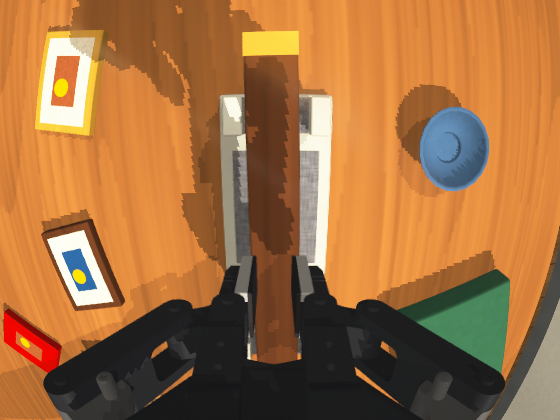

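```bash
python3 - <<'E'
from h import *
Z=np.load('w3.npz');p,d,K,T=[Z[k] for k in 'pdKT']; W=wcloud(d,K,T)
for v in range(240,372,10): print(v,[tuple(W[v,u].round(0).astype(int)) for u in(242,250,256,278,300,306,312)])
E
```

```text
240 [(np.int64(594), np.int64(-62), np.int64(9)), (np.int64(609), np.int64(-26), np.int64(98)), (np.int64(612), np.int64(-25), np.int64(99)), (np.int64(623), np.int64(-26), np.int64(99)), (np.int64(641), np.int64(-63), np.int64(10)), (np.int64(646), np.int64(-64), np.int64(9)), (np.int64(651), np.int64(-64), np.int64(9))]
250 [(np.int64(593), np.int64(-71), np.int64(8)), (np.int64(608), np.int64(-32), np.int64(97)), (np.int64(612), np.int64(-31), np.int64(98)), (np.int64(623), np.int64(-32), np.int64(98)), (np.int64(641), np.int64(-73), np.int64(9)), (np.int64(646), np.int64(-73), np.int64(8)), (np.int64(651), np.int64(-73), np.int64(8))]
260 [(np.int64(607), np.int64(-26), np.int64(122)), (np.int64(610), np.int64(-26), np.int64(121)), (np.int64(611), np.int64(-36), np.int64(100)), (np.int64(623), np.int64(-37), np.int64(99)), (np.int64(633), np.int64(-27), np.int64(121)), (np.int64(636), np.int64(-27), np.int64(121)), (np.int64(651), np.int64(-82), np.int64(8))]
270 [(np.int64(607), np.int64(-27), np.int64(130)), (np.int64(611), np.int64(-26), np.int64(130)), (np.int64(613), np.int6
[... 2840 characters left out ...]
), np.int64(-21), np.int64(188))]
360 [(np.int64(613), np.int64(-24), np.int64(189)), (np.int64(614), np.int64(-27), np.int64(185)), (np.int64(597), np.int64(-202), np.int64(1)), (np.int64(621), np.int64(-110), np.int64(98)), (np.int64(629), np.int64(-28), np.int64(185)), (np.int64(630), np.int64(-25), np.int64(189)), (np.int64(631), np.int64(-22), np.int64(192))]
370 [(np.int64(613), np.int64(-26), np.int64(190)), (np.int64(615), np.int64(-27), np.int64(190)), (np.int64(616), np.int64(-26), np.int64(190)), (np.int64(622), np.int64(-27), np.int64(190)), (np.int64(628), np.int64(-27), np.int64(190)), (np.int64(629), np.int64(-23), np.int64(194)), (np.int64(631), np.int64(-21), np.int64(196))]
```

Request:
{"fn": "drive_tool", "kwargs": {"increments": [{"delta_pos": [0.1, 0.05, 0], "yaw": 0}, {"delta_pos": [0.1, 0.05, 0], "yaw": 0}, {"delta_pos": [0.1, 0.05, 0], "yaw": 0}, {"delta_pos": [0.1, 0.05, 0], "yaw": 0}, {"delta_pos": [0.1, 0.05, 0], "yaw": 0}, {"delta_pos": [0.1, 0.05, 1], "yaw": 0}, {"delta_pos": [0.1, 0.05, 2], "yaw": 0}, {"delta_pos": [0.1, 0.05, 3], "yaw": 0}, {"delta_pos": [0.1, 0.05, 3.6], "yaw": 0}, {"delta_pos": [0.1, 0.05, 3.6], "yaw": 0}], "jaw": 1}}

```text
t: 4.0
position: [621.1, -37.0, 67.7]
orientation: [[0.033, 0.999, -0.003], [0.999, -0.033, 0.0], [0.0, -0.003, -1.0]]
ft_force: [0.5, 0.9, -0.1]
gripper_width: 85.4
grip_force: 0.0
```

Request:
{"fn": "drive_tool", "kwargs": {"increments": [{"delta_pos": [0, 0, 0], "yaw": 0}, {"delta_pos": [0, 0, 0], "yaw": 0}, {"delta_pos": [0, 0, 0], "yaw": 0}, {"delta_pos": [0, 0, 0], "yaw": 0}, {"delta_pos": [0, 0, 0], "yaw": 0}, {"delta_pos": [0, 0, 0], "yaw": 0}, {"delta_pos": [0, 0, 0], "yaw": 0}, {"delta_pos": [0, 0, 0], "yaw": 0}], "jaw": -0.7}}

```text
t: 4.67
position: [622.4, -37.1, 70.3]
orientation: [[0.033, 0.999, 0.001], [0.999, -0.033, -0.0], [-0.0, 0.001, -1.0]]
ft_force: [-0.7, -0.3, 5.9]
gripper_width: 25.3
grip_force: 40.0
```

```bash
python3 - <<'E'
from h import *
p,d,K,T=grab('wrist'); save('w4',p); np.savez('w4.npz',p=p,d=d,K=K,T=T)
go([622,-36.4,70],88.2)
W=wcloud(d,K,T)
for v in range(270,380,10): print(v,[tuple(int(a) for a in W[v,u].round()) for u in(240,246,252,258,278,298,304,310)])
E
```

```text
t 4.72 pos [622.5 -37.1  70.4] ang 88.12 w 24.8 F [-0.4  0.1  5.8]
 -> dpos cm [ 0.07 -0.05  0.04] yaw -0.1
270 [(607, -25, 95), (611, -23, 100), (613, -23, 99), (615, -24, 98), (624, -24, 99), (632, -25, 97), (635, -25, 97), (638, -27, 94)]
280 [(608, -25, 104), (610, -28, 98), (613, -29, 98), (615, -28, 99), (624, -29, 98), (632, -29, 99), (635, -29, 99), (637, -26, 104)]
290 [(609, -25, 112), (610, -34, 98), (612, -33, 99), (615, -33, 98), (624, -34, 98), (632, -34, 98), (635, -33, 101), (636, -26, 112)]
300 [(609, -28, 115), (609, -39, 98), (612, -39, 98), (615, -39, 98), (623, -39, 98), (632, -40, 97), (634, -34, 106), (636, -29, 114)]
310 [(609, -33, 114), (609, -44, 98), (612, -44, 98), (614, -44, 98), (623, -44, 99), (632, -44, 99), (634, -39, 107), (636, -34, 114)]
320 [(608, -38, 114), (608, -50, 98), (611, -50, 98), (614, -50, 98), (623, -49, 99), (632, -51, 98), (634, -43, 108), (636, -39, 114)]
330 [(608, -43, 114), (600, -101, 41), (611, -55, 99), (614, -56, 98), (623, -56, 98), (632, -56, 98), (634, -48, 109), (635, -40, 119)]
340 [(597, -100, 53), (601, -100, 53), (610, -62, 98), (613, -62, 98), (623, -62, 98), (632, -63, 98), (639, -101, 53), (643, -101, 54)]
350 [(598, -100, 62), (602, -100, 63), (610, -68, 98), (613, -68, 99), (623, -68, 99), (632, -69, 98), (638, -102, 62), (642, -101, 63)]
360 [(612, -27, 149), (614, -28, 148), (616, -27, 149), (613, -75, 98), (622, -76, 98), (629, -27, 149), (630, -26, 150), (632, -27, 150)]
370 [(613, -25, 155), (614, -25, 155), (616, -26, 154), (618, -26, 154), (623, -25, 155), (628, -26, 155), (630, -26, 154), (632, -26, 155)]
```

Request:
{"fn": "drive_tool", "kwargs": {"increments": [{"delta_pos": [0, 0, -2], "yaw": 0}, {"delta_pos": [0, 0, -5], "yaw": 0}, {"delta_pos": [3, 0, -6], "yaw": 0}, {"delta_pos": [7, 0.4, -6], "yaw": 0}, {"delta_pos": [11, 0.6, -6], "yaw": 0}, {"delta_pos": [15, 0.8, -6], "yaw": 0}, {"delta_pos": [19, 1, -6], "yaw": 0}, {"delta_pos": [23, 1.2, -6], "yaw": 0}, {"delta_pos": [27, 1.4, -6], "yaw": 0}, {"delta_pos": [31, 1.6, -6], "yaw": 0}, {"delta_pos": [35, 1.6, -6], "yaw": 0}, {"delta_pos": [36.8, 1.6, -6], "yaw": 0}]}}

```text
t: 5.72
position: [648.3, 336.4, 129.7]
orientation: [[0.028, 1.0, -0.001], [1.0, -0.028, 0.003], [0.002, -0.001, -1.0]]
ft_force: [0.5, 0.9, -0.6]
gripper_width: 25.4
grip_force: 39.5
```

Request:
{"fn": "drive_tool", "kwargs": {"increments": [{"delta_pos": [0, 0, 0], "yaw": 0}, {"delta_pos": [0, 0, 3], "yaw": 0}, {"delta_pos": [0, 0, 6], "yaw": 0}, {"delta_pos": [0, 0, 9], "yaw": 0}, {"delta_pos": [0, 0, 11], "yaw": 0}, {"delta_pos": [0, 0, 12.5], "yaw": 0}, {"delta_pos": [0, 0, 13.3], "yaw": 0}, {"delta_pos": [0, 0, 13.6], "yaw": 0}, {"delta_pos": [0, 0, 13.8], "yaw": 0}, {"delta_pos": [0, 0, 13.8], "yaw": 0}]}}

```text
t: 6.55
position: [650.4, 330.1, -5.5]
orientation: [[0.033, 0.999, 0.0], [0.999, -0.033, -0.001], [-0.001, 0.0, -1.0]]
ft_force: [-11.8, -7.9, 21.2]
gripper_width: 25.2
grip_force: 52.9
```

```bash
python3 - <<'E'
from h import *
p,d,K,T=grab('wrist'); save('w5',p)
go([650,330,-10],88.2); W=wcloud(d,K,T)
k=(abs(W[...,0]-650)<10)&(abs(W[...,1]-380)<30); print(np.median(W[k][:,2]))
k=(abs(W[...,0]-600)<10)&(abs(W[...,1]-330)<30); print(np.median(W[k][:,2]))
E
```

```text
t 6.6 pos [650.4 330.1  -5.5] ang 88.1 w 25.4 F [-13.4  -9.4  22.8]
 -> dpos cm [-0.01 -0.04  0.45] yaw -0.1
22.584788651670927
74.77503754153334
```

View pics/w5.png

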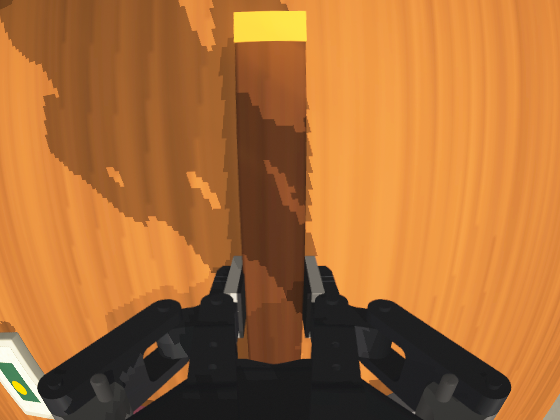

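```bash
python3 - <<'E'
from h import *
p,d,K,T=grab('wrist'); W=wcloud(d,K,T)
for y in range(300,450,15):
    k=(abs(W[...,0]-650)<8)&(abs(W[...,1]-y)<4)&(W[...,2]<60); 
    if k.any(): print(y,np.median(W[k][:,2]).round(1))
k=(abs(W[...,0]-560)<10)&(abs(W[...,1]-380)<30); print(np.median(W[k][:,2]))
k=(abs(W[...,0]-730)<10)&(abs(W[...,1]-380)<30); print(np.median(W[k][:,2]))
E
```

```text
300 22.5
315 22.5
330 22.5
345 22.5
360 22.5
375 22.5
390 22.4
405 22.4
420 22.5
435 22.6
0.4496445293625868
0.43158544843171853
```

Request:
{"fn": "drive_tool", "kwargs": {"increments": [{"delta_pos": [0, 0, -0.3], "yaw": 0}, {"delta_pos": [0, 0, -0.3], "yaw": 0}]}}

```text
t: 6.82
position: [651.1, 330.6, -3.4]
orientation: [[0.033, 0.999, 0.002], [0.999, -0.033, 0.001], [0.001, 0.002, -1.0]]
ft_force: [-0.5, 0.6, -1.4]
gripper_width: 25.5
grip_force: 39.6
```

Request:
{"fn": "drive_tool", "kwargs": {"increments": [{"delta_pos": [0, 0, 0], "yaw": 0}, {"delta_pos": [0, 0, 0], "yaw": 0}, {"delta_pos": [0, 0, 0], "yaw": 0}, {"delta_pos": [0, 0, 0], "yaw": 0}, {"delta_pos": [0, 0, -3], "yaw": 0}, {"delta_pos": [0, 0, -6], "yaw": 0}, {"delta_pos": [0, 0, -9], "yaw": 0}, {"delta_pos": [0, 0, -12], "yaw": 0}, {"delta_pos": [0, 0, -12], "yaw": 0}], "jaw": 1}}

```text
t: 7.57
position: [652.4, 331.8, 121.5]
orientation: [[0.033, 0.999, 0.007], [0.999, -0.033, 0.004], [0.004, 0.007, -1.0]]
ft_force: [-1.2, 1.0, 1.2]
gripper_width: 85.1
grip_force: 0.0
```

```bash
cat >> h.py <<'E'
def rectw(q):
    """centre, sizes (short,long), world angle of the long axis in [0,180)"""
    R=cv2.minAreaRect(q[:,:2].astype(np.float32)); B=cv2.boxPoints(R); e=[B[1]-B[0],B[2]-B[1]]; L=[np.linalg.norm(a) for a in e]; i=int(np.argmax(L))
    return np.round(R[0],1),np.round(sorted(L),1),round(np.degrees(np.arctan2(e[i][1],e[i][0]))%180,1)
def frames(show=True):
    p,d,K,T=grab('top'); W=cloud(d,K,T); W[...,2]+=1.2; z=W[...,2]
    m=(z>5)&(z<30)&(d>0)&(W[...,0]>250)&(W[...,0]<800)&(abs(W[...,1])<480)
    n,l,st,ce=cv2.connectedComponentsWithStats(cv2.morphologyEx(m.astype(np.uint8),cv2.MORPH_OPEN,np.ones((3,3),np.uint8)))
    for i in range(1,n):
        if st[i,4]<250: continue
        q=W[l==i]; print(*rectw(q),'z',np.median(q[:,2]).round(1),'rgb',np.median(p[l==i],0).astype(int),'px',ce[i].round())
    return p,W
E
python3 - <<'E'
from h import *
frames()
go([435,225,100],90)
E
```

```text
[767.9  13.1] [62.7 63.8] 88.9 z 14.4 rgb [ 69  87 103] px [282. 123.]
[739.3 203.7] [58.2 58.3] 0.4 z 21.7 rgb [117 111 107] px [220. 134.]
[623.7 -38.6] [ 84.4 173.5] 88.5 z 8.5 rgb [118 113 109] px [299. 172.]
[ 579.6 -273.2] [65.  91.1] 90.3 z 10.4 rgb [186 165 123] px [379. 185.]
[ 437.6 -245.8] [90.2 92.1] 95.9 z 16.9 rgb [159 117  76] px [372. 232.]
[432.8 -97.8] [63.9 75.7] 100.7 z 10.7 rgb [151 147 132] px [323. 233.]
[ 412.9 -400. ] [35.4 57.9] 89.4 z 15.4 rgb [109  79  51] px [426. 240.]
[ 301.2 -207.4] [64.7 89.7] 148.3 z 10.7 rgb [172  39  33] px [361. 280.]
t 7.62 pos [651.7 331.2 118.5] ang 88.11 w 85.5 F [ 0.9  0.4 -0.3]
 -> dpos cm [-11.33 -21.31   1.72] yaw -1.9
```

Request:
{"fn": "drive_tool", "kwargs": {"increments": [{"delta_pos": [-3, -6, 0], "yaw": -6}, {"delta_pos": [-8, -14, 0], "yaw": -12.5}, {"delta_pos": [-11.3, -21.3, 0], "yaw": -12.5}, {"delta_pos": [-11.3, -21.3, 0], "yaw": -12.5}, {"delta_pos": [-11.3, -21.3, 0], "yaw": -12.5}, {"delta_pos": [-11.3, -21.3, 0], "yaw": -12.5}, {"delta_pos": [-11.3, -21.3, 0], "yaw": -12.5}, {"delta_pos": [-11.3, -21.3, 0], "yaw": -12.5}, {"delta_pos": [-11.3, -21.3, 0], "yaw": -12.5}, {"delta_pos": [-11.3, -21.3, 0], "yaw": -12.5}]}}

```text
t: 8.45
position: [434.4, 224.7, 114.7]
orientation: [[-0.184, 0.983, -0.0], [0.983, 0.184, 0.001], [0.001, 0.0, -1.0]]
ft_force: [0.2, -0.0, 0.3]
gripper_width: 85.2
grip_force: 0.0
```

```bash
cat >> h.py <<'E'
def near(xy,lo=5,hi=15,r=60,name=None):
    s=arm.observe(); p,d,K,T=grab('wrist'); W=wcloud(d,K,T); W[~np.isfinite(W)]=1e4; z=W[...,2]-.4
    m=(z>lo)&(z<hi)&(d>0)&(np.hypot(W[...,0]-xy[0],W[...,1]-xy[1])<r)
    n,l,st,ce=cv2.connectedComponentsWithStats(m.astype(np.uint8)); i=1+np.argmax(st[1:,4]); q=W[l==i]
    c,sz,a=rectw(q); print('found',c,sz,a,'n',len(q),'z',np.median(q[:,2]-.4).round(1),'rgb',np.median(p[l==i],0).astype(int),'px',ce[i].round())
    if name: save(name,p)
    return c,a,s
E
python3 - <<'E'
from h import *
c,a,s=near((435,225),name='w6')
go([*c,0],a)
E
```

```text
found [434.6 225.3] [64.4 90.3] 101.3 n 8228 z 10.8 rgb [225 217 184] px [275. 204.]
t 8.5 pos [434.2 224.7 114.6] ang 100.62 w 85.2 F [0.9 0.  0.1]
 -> dpos cm [ 0.04  0.05 11.46] yaw -0.7
```

Request:
{"fn": "drive_tool", "kwargs": {"increments": [{"delta_pos": [0, 0.05, 4], "yaw": -0.7}, {"delta_pos": [0, 0.05, 8], "yaw": -0.7}, {"delta_pos": [0, 0.05, 11], "yaw": -0.7}, {"delta_pos": [0, 0.05, 12.2], "yaw": -0.7}, {"delta_pos": [0, 0.05, 12.2], "yaw": -0.7}]}}

```text
t: 8.92
position: [432.9, 224.3, -9.4]
orientation: [[-0.197, 0.98, -0.004], [0.98, 0.197, -0.001], [-0.0, -0.004, -1.0]]
ft_force: [-1.2, -0.4, 0.0]
gripper_width: 85.4
grip_force: 0.0
```

Request:
{"fn": "drive_tool", "kwargs": {"increments": [{"delta_pos": [0, 0, 0], "yaw": 0}, {"delta_pos": [0, 0, 0], "yaw": 0}, {"delta_pos": [0, 0, 0], "yaw": 0}, {"delta_pos": [0, 0, 0], "yaw": 0}, {"delta_pos": [0, 0, 0], "yaw": 0}, {"delta_pos": [0, 0, 0], "yaw": 0}], "jaw": 0.3}}

```text
t: 9.42
position: [435.1, 225.0, -5.2]
orientation: [[-0.196, 0.981, 0.003], [0.981, 0.196, 0.001], [0.001, 0.003, -1.0]]
ft_force: [-3.7, -0.1, 9.6]
gripper_width: 62.3
grip_force: 43.0
```

```bash
python3 - <<'E'
from h import *
near((435,225),name='w7')
go([622,-36.4,100],88.2)
E
```

```text
found [434.5 225.1] [75.6 90.4] 101.3 n 22598 z 10.8 rgb [235 221 187] px [274. 267.]
t 9.47 pos [435.1 225.1  -5.2] ang 101.32 w 62.4 F [-2.7  0.5  8.4]
 -> dpos cm [-29.3   13.22 -10.5 ] yaw 13.1
```

Request:
{"fn": "drive_tool", "kwargs": {"increments": [{"delta_pos": [0, 0, -3], "yaw": 0}, {"delta_pos": [0, 0, -7], "yaw": 0}, {"delta_pos": [-1, 0.5, -11], "yaw": 0}, {"delta_pos": [-5, 2.2, -12], "yaw": 6}, {"delta_pos": [-9, 4, -12], "yaw": 13.1}, {"delta_pos": [-13, 5.8, -12], "yaw": 13.1}, {"delta_pos": [-17, 7.6, -12], "yaw": 13.1}, {"delta_pos": [-21, 9.5, -12], "yaw": 13.1}, {"delta_pos": [-25, 11.3, -12], "yaw": 13.1}, {"delta_pos": [-29.3, 13.2, -12], "yaw": 13.1}, {"delta_pos": [-29.3, 13.2, -12], "yaw": 13.1}, {"delta_pos": [-29.3, 13.2, -12], "yaw": 13.1}]}}

```text
t: 10.47
position: [623.3, -42.6, 114.2]
orientation: [[0.037, 0.999, 0.003], [0.999, -0.037, -0.001], [-0.001, 0.003, -1.0]]
ft_force: [0.1, 0.6, -0.9]
gripper_width: 62.4
grip_force: 46.9
```

```bash
python3 - <<'E'
from h import *
c,a,s=near((622,-36),lo=110,hi=145,name='w8')
go([622,-36.4,5],88.2)
E
```

```text
found [622.5 -43.1] [89.8 91.2] 87.9 n 23894 z 130.1 rgb [192 178 146] px [274. 266.]
t 10.52 pos [622.2 -39.7 114.2] ang 88.0 w 62.2 F [-0.3  1.7 -1.2]
 -> dpos cm [ 0.33 -0.05 10.92] yaw -0.2
```

Request:
{"fn": "drive_tool", "kwargs": {"increments": [{"delta_pos": [0, 0, 0], "yaw": 0}, {"delta_pos": [0, 0, 3], "yaw": 0}, {"delta_pos": [0, 0, 6], "yaw": 0}, {"delta_pos": [0, 0, 9], "yaw": 0}, {"delta_pos": [0, 0, 10.3], "yaw": 0}, {"delta_pos": [0, 0, 10.9], "yaw": 0}, {"delta_pos": [0, 0, 10.9], "yaw": 0}, {"delta_pos": [0, 0, 10.9], "yaw": 0}]}}

```text
t: 11.18
position: [621.7, -36.4, 5.3]
orientation: [[0.03, 1.0, 0.001], [1.0, -0.03, 0.0], [0.0, 0.001, -1.0]]
ft_force: [0.4, 0.2, -1.0]
gripper_width: 61.9
grip_force: 48.2
```

```bash
python3 - <<'E'
from h import *
c,a,s=near((622,-36),lo=10,hi=40)
go([622,-36.4,3],88.2)
E
```

```text
found [620.8 -36.6] [90. 91.] 88.4 n 24416 z 21.4 rgb [159 152 127] px [274. 267.]
t 11.23 pos [621.9 -36.5   5.4] ang 88.26 w 61.9 F [ 0.2  0.7 -1. ]
 -> dpos cm [0.01 0.01 0.24] yaw 0.1
```

Request:
{"fn": "drive_tool", "kwargs": {"increments": [{"delta_pos": [0, 0, 0.24], "yaw": 0}, {"delta_pos": [0, 0, 0.24], "yaw": 0}]}}

```text
t: 11.4
position: [622.1, -36.8, 2.9]
orientation: [[0.031, 1.0, 0.002], [1.0, -0.031, -0.0], [0.0, 0.002, -1.0]]
ft_force: [0.3, -0.3, 8.4]
gripper_width: 61.9
grip_force: 49.3
```

Request:
{"fn": "drive_tool", "kwargs": {"increments": [{"delta_pos": [0, 0, 0], "yaw": 0}, {"delta_pos": [0, 0, 0], "yaw": 0}, {"delta_pos": [0, 0, 0], "yaw": 0}, {"delta_pos": [0, 0, 0], "yaw": 0}, {"delta_pos": [0, 0, -3], "yaw": 0}, {"delta_pos": [0, 0, -6], "yaw": 0}, {"delta_pos": [0, 0, -9], "yaw": 0}, {"delta_pos": [0, 0, -12], "yaw": 0}, {"delta_pos": [0, 0, -12], "yaw": 0}, {"delta_pos": [0, 0, -12], "yaw": 0}], "jaw": 1}}

```text
t: 12.23
position: [621.9, -37.1, 123.1]
orientation: [[0.031, 1.0, 0.003], [1.0, -0.031, -0.0], [-0.0, 0.003, -1.0]]
ft_force: [-0.1, 0.4, -1.7]
gripper_width: 85.5
grip_force: 0.0
```

```bash
python3 - <<'E'
from h import *
c,a,s=near((622,-36),lo=14,hi=30,name='w9')
go([437.7,-245.5,115],96)
E
```

```text
found [620.8 -36.5] [64.7 90. ] 88.2 n 8181 z 18.8 rgb [227 218 185] px [274. 204.]
t 12.28 pos [621.1 -37.2 121.6] ang 88.21 w 85.2 F [ 0.4 -0.5 -1.3]
 -> dpos cm [-21.39 -17.68   0.65] yaw -7.8
```

Request:
{"fn": "drive_tool", "kwargs": {"increments": [{"delta_pos": [-3, -2.5, 0], "yaw": -7.8}, {"delta_pos": [-6, -5, 0], "yaw": -7.8}, {"delta_pos": [-21.4, -17.7, 0.6], "yaw": -7.8}, {"delta_pos": [-21.4, -17.7, 0.6], "yaw": -7.8}, {"delta_pos": [-21.4, -17.7, 0.6], "yaw": -7.8}, {"delta_pos": [-21.4, -17.7, 0.6], "yaw": -7.8}, {"delta_pos": [-21.4, -17.7, 0.6], "yaw": -7.8}, {"delta_pos": [-21.4, -17.7, 0.6], "yaw": -7.8}, {"delta_pos": [-21.4, -17.7, 0.6], "yaw": -7.8}, {"delta_pos": [-21.4, -17.7, 0.6], "yaw": -7.8}, {"delta_pos": [-21.4, -17.7, 0.6], "yaw": -7.8}]}}

```text
t: 13.2
position: [437.9, -244.4, 114.9]
orientation: [[-0.106, 0.994, -0.0], [0.994, 0.106, 0.001], [0.001, -0.0, -1.0]]
ft_force: [0.2, 0.4, 0.1]
gripper_width: 85.5
grip_force: 0.0
```

```bash
python3 - <<'E'
from h import *
c,a,s=near((437,-245),lo=15,hi=22,name='w10')
near((437,-245),lo=9.5,hi=14,r=75)
near((437,-245),lo=3,hi=8,r=75)
go([*c,0],a)
E
```

```text
found [ 435.3 -246.2] [63.9 90.4] 96.7 n 8537 z 18.0 rgb [208 140  78] px [271. 209.]
found [ 474.1 -240.7] [13.4 64.2] 96.3 n 1175 z 12.0 rgb [210 141  79] px [319. 207.]
found [ 430.7 -200.8] [ 2.7 63.1] 6.7 n 279 z 5.7 rgb [138  93  52] px [274. 154.]
t 13.35 pos [ 438.  -244.5  115.2] ang 96.12 w 85.2 F [ 0.3 -0.7  0.2]
 -> dpos cm [-0.14 -0.29 11.52] yaw -0.6
```

Request:
{"fn": "drive_tool", "kwargs": {"increments": [{"delta_pos": [-0.15, -0.3, 4], "yaw": -0.6}, {"delta_pos": [-0.15, -0.3, 8], "yaw": -0.6}, {"delta_pos": [-0.15, -0.3, 10], "yaw": -0.6}, {"delta_pos": [-0.15, -0.3, 10.75], "yaw": -0.6}, {"delta_pos": [-0.15, -0.3, 10.75], "yaw": -0.6}, {"delta_pos": [-0.15, -0.3, 10.75], "yaw": -0.6}]}}

```text
t: 13.85
position: [435.4, -247.0, 8.7]
orientation: [[-0.116, 0.993, 0.0], [0.993, 0.116, -0.0], [-0.0, 0.0, -1.0]]
ft_force: [0.9, -1.1, -0.1]
gripper_width: 85.3
grip_force: 0.0
```

Request:
{"fn": "drive_tool", "kwargs": {"increments": [{"delta_pos": [0, 0, 0], "yaw": 0}, {"delta_pos": [0, 0, 0], "yaw": 0}, {"delta_pos": [0, 0, 0], "yaw": 0}, {"delta_pos": [0, 0, 0], "yaw": 0}, {"delta_pos": [0, 0, 0], "yaw": 0}, {"delta_pos": [0, 0, 0], "yaw": 0}], "jaw": 0.35, "newtons": 30}}

```text
t: 14.35
position: [434.8, -247.4, 8.2]
orientation: [[-0.115, 0.993, 0.0], [0.993, 0.115, -0.0], [-0.0, 0.0, -1.0]]
ft_force: [0.1, -0.2, -0.2]
gripper_width: 57.8
grip_force: 0.0
```

Request:
{"fn": "drive_tool", "kwargs": {"increments": [{"delta_pos": [0, 0, -2], "yaw": 0}, {"delta_pos": [0, 0, -5], "yaw": 0}, {"delta_pos": [0, 0, -8], "yaw": 0}, {"delta_pos": [0, 0, -11], "yaw": 0}, {"delta_pos": [0, 0, -11], "yaw": 0}]}}

```text
t: 14.77
position: [436.8, -248.2, 122.9]
orientation: [[-0.115, 0.993, 0.005], [0.993, 0.116, -0.004], [-0.004, 0.005, -1.0]]
ft_force: [1.3, -0.6, 0.6]
gripper_width: 57.9
grip_force: 0.0
```

```bash
python3 - <<'E'
from h import *
s=arm.observe()['position']
c,a,s=near(s[:2],lo=95,hi=150,name='w11')
near((437,-245),lo=9.5,hi=14,r=75)
go([622,-36.4,118],88.2)
E
```

```text
found [ 405.6 -249.1] [13.9 22.6] 134.1 n 621 z 143.5 rgb [25 24 25] px [204. 277.]
found [ 474.  -240.4] [13.5 63.6] 96.0 n 1122 z 12.0 rgb [218 147  82] px [321. 201.]
t 14.87 pos [ 435.  -247.7  118.9] ang 96.6 w 57.7 F [-0.2  0.4  0.2]
 -> dpos cm [18.84 21.    0.09] yaw 8.4
```

Request:
{"fn": "drive_tool", "kwargs": {"increments": [{"delta_pos": [0, 0, 0], "yaw": 0}, {"delta_pos": [0, 0, 0], "yaw": 0}, {"delta_pos": [0, 0, 0], "yaw": 0}, {"delta_pos": [0.1, 0, 4], "yaw": 0}, {"delta_pos": [0.1, 0, 8], "yaw": 0}, {"delta_pos": [0.1, 0, 11], "yaw": 0}, {"delta_pos": [0.1, 0, 11.7], "yaw": 0}, {"delta_pos": [0.1, 0, 11.7], "yaw": 0}, {"delta_pos": [0.1, 0, 11.7], "yaw": 0}], "jaw": 1}}

```text
t: 15.62
position: [435.0, -246.1, 1.7]
orientation: [[-0.116, 0.993, -0.0], [0.993, 0.116, 0.0], [0.0, 0.0, -1.0]]
ft_force: [0.4, 0.5, 0.9]
gripper_width: 85.5
grip_force: 0.0
```

Request:
{"fn": "drive_tool", "kwargs": {"increments": [{"delta_pos": [0, 0, 0], "yaw": 0}, {"delta_pos": [0, 0, 0], "yaw": 0}, {"delta_pos": [0, 0, 0], "yaw": 0}, {"delta_pos": [0, 0, 0], "yaw": 0}, {"delta_pos": [0, 0, 0], "yaw": 0}, {"delta_pos": [0, 0, 0], "yaw": 0}], "jaw": 0.35}}

```text
t: 16.12
position: [435.4, -246.9, 2.8]
orientation: [[-0.115, 0.993, 0.002], [0.993, 0.115, -0.002], [-0.002, 0.002, -1.0]]
ft_force: [-2.7, 0.9, 14.1]
gripper_width: 62.9
grip_force: 29.4
```

```bash
python3 - <<'E'
from h import *
s=arm.observe()['position']
go([622,-36.4,118],88.2)
E
```

```text
t 16.12 pos [ 435.4 -246.9    2.8] ang 96.62 w 62.9 F [-2.7  0.9 14.1]
 -> dpos cm [ 18.74  20.98 -11.52] yaw 8.4
```

Request:
{"fn": "drive_tool", "kwargs": {"increments": [{"delta_pos": [0, 0, -3], "yaw": 0}, {"delta_pos": [0, 0, -7], "yaw": 0}, {"delta_pos": [0, 0, -11], "yaw": 0}, {"delta_pos": [2.7, 3, -11.5], "yaw": 4}, {"delta_pos": [5.4, 6, -11.5], "yaw": 8.4}, {"delta_pos": [8.1, 9, -11.5], "yaw": 8.4}, {"delta_pos": [10.8, 12, -11.5], "yaw": 8.4}, {"delta_pos": [13.5, 15, -11.5], "yaw": 8.4}, {"delta_pos": [16.2, 18, -11.5], "yaw": 8.4}, {"delta_pos": [18.7, 21, -11.5], "yaw": 8.4}, {"delta_pos": [18.7, 21, -11.5], "yaw": 8.4}, {"delta_pos": [18.7, 21, -11.5], "yaw": 8.4}]}}

```text
t: 17.12
position: [622.6, -33.9, 117.0]
orientation: [[0.028, 1.0, 0.001], [1.0, -0.028, 0.001], [0.001, 0.001, -1.0]]
ft_force: [-0.9, -0.5, -0.8]
gripper_width: 62.6
grip_force: 34.0
```

Request:
{"fn": "drive_tool", "kwargs": {"increments": [{"delta_pos": [0, 0, 0], "yaw": 0}, {"delta_pos": [0, 0, 0], "yaw": 0}, {"delta_pos": [0, 0, 0], "yaw": 0}]}}

```text
t: 17.37
position: [621.2, -37.6, 116.5]
orientation: [[0.033, 0.999, 0.0], [0.999, -0.033, -0.001], [-0.001, 0.0, -1.0]]
ft_force: [0.8, -0.1, 0.1]
gripper_width: 62.8
grip_force: 34.0
```

```bash
python3 - <<'E'
from h import *
c,a,s=near((622,-36),lo=115,hi=140,name='w12b')
go([622,-36.4,10],88.2)
E
```

```text
found [620.5 -37.2] [76.  90.6] 88.3 n 22769 z 131.5 rgb [190 129  72] px [274. 265.]
t 17.42 pos [621.3 -37.5 116.4] ang 88.14 w 62.3 F [ 0.1 -0.1 -0.3]
 -> dpos cm [ 0.11  0.06 10.64] yaw -0.1
```

Request:
{"fn": "drive_tool", "kwargs": {"increments": [{"delta_pos": [0.1, 0.1, 4], "yaw": 0}, {"delta_pos": [0.1, 0.1, 8], "yaw": 0}, {"delta_pos": [0.1, 0.1, 10], "yaw": 0}, {"delta_pos": [0.1, 0.1, 10.65], "yaw": 0}, {"delta_pos": [0.1, 0.1, 10.65], "yaw": 0}, {"delta_pos": [0.1, 0.1, 10.65], "yaw": 0}]}}

```text
t: 17.92
position: [622.6, -35.8, 9.8]
orientation: [[0.032, 0.999, -0.0], [0.999, -0.032, -0.0], [-0.0, -0.0, -1.0]]
ft_force: [-0.1, 0.6, 0.4]
gripper_width: 62.7
grip_force: 42.0
```

Request:
{"fn": "drive_tool", "kwargs": {"increments": [{"delta_pos": [0, 0, 0], "yaw": 0}, {"delta_pos": [0, 0, 0], "yaw": 0}, {"delta_pos": [0, 0, 0], "yaw": 0}, {"delta_pos": [0, 0, 0], "yaw": 0}, {"delta_pos": [0, 0, -3], "yaw": 0}, {"delta_pos": [0, 0, -6], "yaw": 0}, {"delta_pos": [0, 0, -9], "yaw": 0}, {"delta_pos": [0, 0, -11], "yaw": 0}, {"delta_pos": [0, 0, -11], "yaw": 0}, {"delta_pos": [0, 0, -11], "yaw": 0}], "jaw": 1}}

```text
t: 18.75
position: [623.2, -35.5, 120.6]
orientation: [[0.031, 1.0, 0.002], [1.0, -0.031, -0.0], [-0.0, 0.002, -1.0]]
ft_force: [-0.1, -1.2, -1.2]
gripper_width: 85.5
grip_force: 0.0
```

```bash
python3 - <<'E'
from h import *
c,a,s=near((622,-36),lo=18,hi=40,name='w13')
E
```

```text
found [622.1 -35.3] [63.8 90.5] 88.0 n 8693 z 24.6 rgb [203 137  77] px [273. 207.]
```

Request:
{"fn": "drive_tool", "kwargs": {"increments": [{"delta_pos": [-1.2, -3.8, 0], "yaw": -7}, {"delta_pos": [-6, -18.9, 0], "yaw": -12.6}, {"delta_pos": [-6, -18.9, 0], "yaw": -12.6}, {"delta_pos": [-6, -18.9, 0], "yaw": -12.6}, {"delta_pos": [-6, -18.9, 0], "yaw": -12.6}, {"delta_pos": [-6, -18.9, 0], "yaw": -12.6}, {"delta_pos": [-6, -18.9, 0], "yaw": -12.6}, {"delta_pos": [-6, -18.9, 0], "yaw": -12.6}]}}

```text
t: 19.47
position: [432.2, -89.4, 119.2]
orientation: [[-0.187, 0.982, -0.0], [0.982, 0.187, 0.0], [0.0, 0.0, -1.0]]
ft_force: [1.4, 1.2, 0.5]
gripper_width: 85.3
grip_force: 0.0
```

```bash
python3 - <<'E'
from h import *
c,a,s=near((431,-90),name='w14')
go([*c,-8.5],a)
E
```

```text
found [429.9 -90.8] [63.9 90.2] 100.7 n 7895 z 10.8 rgb [182 170 144] px [272. 205.]
t 19.52 pos [432.6 -89.1 119.2] ang 100.85 w 85.4 F [-0.2 -0.5 -0.3]
 -> dpos cm [-0.13 -0.3  12.77] yaw 0.1
```

Request:
{"fn": "drive_tool", "kwargs": {"increments": [{"delta_pos": [-0.15, -0.3, 4], "yaw": 0}, {"delta_pos": [-0.15, -0.3, 8], "yaw": 0}, {"delta_pos": [-0.15, -0.3, 11], "yaw": 0}, {"delta_pos": [-0.15, -0.3, 12.75], "yaw": 0}, {"delta_pos": [-0.15, -0.3, 12.75], "yaw": 0}, {"delta_pos": [-0.15, -0.3, 12.75], "yaw": 0}]}}

```text
t: 20.02
position: [429.3, -90.4, -8.6]
orientation: [[-0.189, 0.982, -0.002], [0.982, 0.189, 0.001], [0.002, -0.002, -1.0]]
ft_force: [-0.4, -0.4, 1.0]
gripper_width: 85.6
grip_force: 0.0
```

Request:
{"fn": "drive_tool", "kwargs": {"increments": [{"delta_pos": [0, 0, 0], "yaw": 0}, {"delta_pos": [0, 0, 0], "yaw": 0}, {"delta_pos": [0, 0, 0], "yaw": 0}, {"delta_pos": [0, 0, 0], "yaw": 0}, {"delta_pos": [0, 0, 0], "yaw": 0}, {"delta_pos": [0, 0, 0], "yaw": 0}], "jaw": 0.35, "newtons": 40}}

```text
t: 20.52
position: [430.2, -91.5, -6.6]
orientation: [[-0.188, 0.982, 0.002], [0.982, 0.188, -0.001], [-0.001, 0.002, -1.0]]
ft_force: [-0.9, 2.6, 7.0]
gripper_width: 62.5
grip_force: 41.7
```

Request:
{"fn": "drive_tool", "kwargs": {"increments": [{"delta_pos": [0, 0, -3], "yaw": 0}, {"delta_pos": [0, 0, -7], "yaw": 0}, {"delta_pos": [0, 0, -11], "yaw": 0}, {"delta_pos": [0.3, 3.5, -13], "yaw": 6}, {"delta_pos": [0.6, 7, -13], "yaw": 12.5}, {"delta_pos": [1, 11, -13], "yaw": 12.5}, {"delta_pos": [1.4, 15, -13], "yaw": 12.5}, {"delta_pos": [1.8, 19, -13], "yaw": 12.5}, {"delta_pos": [1.8, 19.9, -13], "yaw": 12.5}, {"delta_pos": [1.8, 19.9, -13], "yaw": 12.5}, {"delta_pos": [1.8, 19.9, -13], "yaw": 12.5}, {"delta_pos": [1.8, 19.9, -13], "yaw": 12.5}]}}

```text
t: 21.52
position: [620.6, -36.9, 122.6]
orientation: [[0.03, 1.0, 0.0], [1.0, -0.03, -0.0], [-0.0, 0.0, -1.0]]
ft_force: [-0.2, 0.1, -1.3]
gripper_width: 62.5
grip_force: 46.2
```

```bash
python3 - <<'E'
from h import *
c,a,s=near((622,-36),lo=115,hi=145,name='w15')
go([622,-36.4,10],88.2)
E
```

```text
found [619.7 -36.8] [76.4 90.9] 88.1 n 23316 z 139.8 rgb [136 110 153] px [274. 266.]
t 21.57 pos [620.6 -37.1 122.6] ang 88.29 w 62.3 F [-0.7  0.  -0.9]
 -> dpos cm [ 0.08  0.14 11.26] yaw 0.1
```

Request:
{"fn": "drive_tool", "kwargs": {"increments": [{"delta_pos": [0.05, 0.1, 4], "yaw": 0}, {"delta_pos": [0.05, 0.1, 8], "yaw": 0}, {"delta_pos": [0.05, 0.1, 9.8], "yaw": 0}, {"delta_pos": [0.05, 0.1, 10.4], "yaw": 0}, {"delta_pos": [0.05, 0.1, 10.4], "yaw": 0}, {"delta_pos": [0.05, 0.1, 10.4], "yaw": 0}]}}

```text
t: 22.07
position: [622.0, -36.5, 18.8]
orientation: [[0.03, 1.0, 0.0], [1.0, -0.03, -0.0], [-0.0, 0.0, -1.0]]
ft_force: [-0.1, 0.1, -1.1]
gripper_width: 62.6
grip_force: 49.5
```

Request:
{"fn": "drive_tool", "kwargs": {"increments": [{"delta_pos": [0, 0, 0], "yaw": 0}, {"delta_pos": [0, 0, 0], "yaw": 0}, {"delta_pos": [0, 0, 0], "yaw": 0}, {"delta_pos": [0, 0, 0], "yaw": 0}, {"delta_pos": [0, 0, -3], "yaw": 0}, {"delta_pos": [0, 0, -6], "yaw": 0}, {"delta_pos": [0, 0, -9], "yaw": 0}, {"delta_pos": [0, 0, -10.5], "yaw": 0}, {"delta_pos": [0, 0, -10.5], "yaw": 0}, {"delta_pos": [0, 0, -10.5], "yaw": 0}], "jaw": 1}}

```text
t: 22.9
position: [622.6, -36.1, 123.7]
orientation: [[0.029, 1.0, 0.001], [1.0, -0.029, -0.0], [-0.0, 0.001, -1.0]]
ft_force: [0.4, 1.0, -1.3]
gripper_width: 85.4
grip_force: 0.0
```

```bash
python3 - <<'E'
from h import *
c,a,s=near((622,-36),lo=29,hi=60,name='w16')
E
```

```text
found [621.7 -36.1] [64.  90.4] 87.9 n 9165 z 35.4 rgb [179 168 146] px [273. 210.]
```

Request:
{"fn": "drive_tool", "kwargs": {"increments": [{"delta_pos": [-2.7, -2.2, 0], "yaw": 7}, {"delta_pos": [-5.4, -4.4, 0], "yaw": 14}, {"delta_pos": [-8, -6.6, 0], "yaw": 21}, {"delta_pos": [-21.4, -17.7, 0], "yaw": 81.7}, {"delta_pos": [-21.4, -17.7, 0], "yaw": 81.7}, {"delta_pos": [-21.4, -17.7, 0], "yaw": 81.7}, {"delta_pos": [-21.4, -17.7, 0], "yaw": 81.7}, {"delta_pos": [-21.4, -17.7, 0], "yaw": 81.7}, {"delta_pos": [-21.4, -17.7, 0], "yaw": 81.7}, {"delta_pos": [-21.4, -17.7, 0], "yaw": 81.7}, {"delta_pos": [-21.4, -17.7, 0], "yaw": 81.7}, {"delta_pos": [-21.4, -17.7, 0], "yaw": 81.7}]}}

```text
t: 23.95
position: [438.4, -244.5, 121.9]
orientation: [[0.994, 0.108, -0.002], [0.108, -0.994, 0.001], [-0.002, -0.001, -1.0]]
ft_force: [-0.3, 0.8, 0.1]
gripper_width: 85.2
grip_force: 0.0
```

Request:
{"fn": "drive_tool", "kwargs": {"increments": [{"delta_pos": [0, 0, 0], "yaw": 0}, {"delta_pos": [0, 0, 0], "yaw": 0}, {"delta_pos": [0, 0, 0], "yaw": 0}]}}

```text
t: 24.2
position: [438.9, -244.5, 122.4]
orientation: [[0.993, 0.118, -0.001], [0.118, -0.993, 0.0], [-0.001, -0.001, -1.0]]
ft_force: [0.9, 0.0, -0.3]
gripper_width: 85.4
grip_force: 0.0
```

```bash
python3 - <<'E'
from h import *
c,a,s=near((437,-245),lo=9.5,hi=15,name='w17')
go([*c,-4.3],a)
E
```

```text
found [ 436.  -244.6] [64.6 90.2] 5.6 n 7819 z 12.1 rgb [210 141  79] px [275. 205.]
t 24.25 pos [ 438.9 -244.6  122.5] ang 6.75 w 85.5 F [-0.2  0.8  0. ]
 -> dpos cm [-0.28 -0.02 12.68] yaw 1.1
```

Request:
{"fn": "drive_tool", "kwargs": {"increments": [{"delta_pos": [-0.3, 0, 4], "yaw": 1.1}, {"delta_pos": [-0.3, 0, 8], "yaw": 1.1}, {"delta_pos": [-0.3, 0, 11], "yaw": 1.1}, {"delta_pos": [-0.3, 0, 12.65], "yaw": 1.1}, {"delta_pos": [-0.3, 0, 12.65], "yaw": 1.1}, {"delta_pos": [-0.3, 0, 12.65], "yaw": 1.1}]}}

```text
t: 24.75
position: [435.8, -244.8, -3.8]
orientation: [[0.995, 0.097, -0.001], [0.097, -0.995, 0.001], [-0.001, -0.001, -1.0]]
ft_force: [-0.3, -0.5, 0.4]
gripper_width: 85.1
grip_force: 0.0
```

Request:
{"fn": "drive_tool", "kwargs": {"increments": [{"delta_pos": [0, 0, 0], "yaw": 0}, {"delta_pos": [0, 0, 0], "yaw": 0}, {"delta_pos": [0, 0, 0], "yaw": 0}, {"delta_pos": [0, 0, 0], "yaw": 0}, {"delta_pos": [0, 0, 0], "yaw": 0}, {"delta_pos": [0, 0, 0], "yaw": 0}], "jaw": 0.35, "newtons": 30}}

```text
t: 25.25
position: [437.0, -245.6, -1.8]
orientation: [[0.995, 0.096, 0.002], [0.096, -0.995, -0.001], [0.002, 0.001, -1.0]]
ft_force: [-3.1, 1.2, 10.9]
gripper_width: 62.6
grip_force: 29.9
```

Request:
{"fn": "drive_tool", "kwargs": {"increments": [{"delta_pos": [0, 0, -3], "yaw": 0}, {"delta_pos": [0, 0, -7], "yaw": 0}, {"delta_pos": [0, 0, -11], "yaw": 0}, {"delta_pos": [2.5, -2.3, -13], "yaw": -7}, {"delta_pos": [5, -4.6, -13], "yaw": -14}, {"delta_pos": [7.5, -6.9, -13], "yaw": -21}, {"delta_pos": [10, -9.2, -13], "yaw": -28}, {"delta_pos": [12.5, -11.5, -13], "yaw": -35}, {"delta_pos": [15, -13.8, -13], "yaw": -42}, {"delta_pos": [17.5, -16.1, -13], "yaw": -49}, {"delta_pos": [20.5, -18.9, -13], "yaw": -56}, {"delta_pos": [20.5, -18.9, -13], "yaw": -63}]}}

```text
t: 26.25
position: [625.7, -29.9, 128.4]
orientation: [[0.354, 0.935, 0.004], [0.935, -0.354, 0.003], [0.004, 0.003, -1.0]]
ft_force: [0.1, 1.5, 0.3]
gripper_width: 62.3
grip_force: 33.0
```

```bash
python3 - <<'E'
from h import *
go([622,-36.4,125],88.2)
E
```

```text
t 26.25 pos [625.7 -29.9 128.4] ang 69.24 w 62.3 F [0.1 1.5 0.3]
 -> dpos cm [-0.74 -0.12  0.33] yaw -19.0
```

Request:
{"fn": "drive_tool", "kwargs": {"increments": [{"delta_pos": [0, 0, 0], "yaw": -7}, {"delta_pos": [0, 0, 0], "yaw": -14}, {"delta_pos": [0, 0, 0], "yaw": -19.4}, {"delta_pos": [0, 0, 0], "yaw": -19.4}, {"delta_pos": [0, 0, 0], "yaw": -19.4}, {"delta_pos": [0, 0, 0], "yaw": -19.4}]}}

```text
t: 26.75
position: [622.1, -37.4, 127.2]
orientation: [[0.04, 0.999, 0.001], [0.999, -0.04, -0.0], [-0.0, 0.001, -1.0]]
ft_force: [-0.6, 0.7, 0.1]
gripper_width: 62.2
grip_force: 33.0
```

```bash
python3 - <<'E'
from h import *
c,a,s=near((622,-36),lo=125,hi=155,name='w18')
go([622,-36.4,125],88.2)
E
```

```text
found [621.4 -37.3] [89.7 90.6] 87.9 n 23010 z 140.7 rgb [191 129  73] px [274. 265.]
t 26.8 pos [622.1 -37.3 127. ] ang 87.75 w 62.5 F [ 0.   0.5 -0.3]
 -> dpos cm [ 0.09 -0.01  0.2 ] yaw -0.4
```

Request:
{"fn": "drive_tool", "kwargs": {"increments": [{"delta_pos": [0.1, 0, 4], "yaw": -0.3}, {"delta_pos": [0.1, 0, 8], "yaw": -0.3}, {"delta_pos": [0.1, 0, 9.4], "yaw": -0.3}, {"delta_pos": [0.1, 0, 9.9], "yaw": -0.3}, {"delta_pos": [0.1, 0, 9.9], "yaw": -0.3}, {"delta_pos": [0.1, 0, 9.9], "yaw": -0.3}]}}

```text
t: 27.3
position: [622.6, -35.9, 28.6]
orientation: [[0.032, 0.999, 0.001], [0.999, -0.032, 0.0], [0.0, 0.001, -1.0]]
ft_force: [0.4, 0.3, -0.0]
gripper_width: 62.3
grip_force: 43.4
```

Request:
{"fn": "drive_tool", "kwargs": {"increments": [{"delta_pos": [0, 0, 0], "yaw": 0}, {"delta_pos": [0, 0, 0], "yaw": 0}, {"delta_pos": [0, 0, 0], "yaw": 0}, {"delta_pos": [0, 0, 0], "yaw": 0}, {"delta_pos": [0, 0, -3], "yaw": 0}, {"delta_pos": [0, 0, -6], "yaw": 0}, {"delta_pos": [0, 0, -9], "yaw": 0}, {"delta_pos": [0, 0, -9.5], "yaw": 0}, {"delta_pos": [0, 0, -9.5], "yaw": 0}, {"delta_pos": [0, 0, -9.5], "yaw": 0}], "jaw": 1}}

```text
t: 28.13
position: [621.9, -36.4, 122.3]
orientation: [[0.031, 1.0, 0.0], [1.0, -0.031, -0.0], [-0.0, 0.0, -1.0]]
ft_force: [-0.0, -0.1, -0.8]
gripper_width: 85.6
grip_force: 0.0
```

```bash
python3 - <<'E'
from h import *
c,a,s=near((622,-36),lo=37,hi=60,name='w19')
E
```

```text
found [622. -36.] [64.  90.6] 88.4 n 9709 z 41.2 rgb [209 141  79] px [275. 212.]
```

Request:
{"fn": "drive_tool", "kwargs": {"increments": [{"delta_pos": [2, -3, 0], "yaw": 7}, {"delta_pos": [11.6, -17.7, 0], "yaw": 10.7}, {"delta_pos": [11.6, -17.7, 0], "yaw": 10.7}, {"delta_pos": [11.6, -17.7, 0], "yaw": 10.7}, {"delta_pos": [11.6, -17.7, 0], "yaw": 10.7}, {"delta_pos": [11.6, -17.7, 0], "yaw": 10.7}, {"delta_pos": [11.6, -17.7, 0], "yaw": 10.7}, {"delta_pos": [11.6, -17.7, 0], "yaw": 10.7}, {"delta_pos": [11.6, -17.7, 0], "yaw": 10.7}]}}

```text
t: 28.93
position: [449.3, 84.7, 122.0]
orientation: [[0.217, 0.976, -0.001], [0.976, -0.217, 0.0], [0.0, -0.001, -1.0]]
ft_force: [0.3, -0.5, 1.0]
gripper_width: 85.2
grip_force: 0.0
```

```bash
python3 - <<'E'
from h import *
c,a,s=near((449,85),name='w20')
go([*c,-8.5],a)
E
```

```text
found [447.2  84.7] [64.3 90.3] 77.2 n 7777 z 10.8 rgb [239 196  82] px [273. 202.]
t 28.98 pos [449.3  84.6 122. ] ang 77.45 w 85.5 F [-0.9 -0.3 -0.5]
 -> dpos cm [-0.04 -0.2  13.05] yaw 0.2
```

Request:
{"fn": "drive_tool", "kwargs": {"increments": [{"delta_pos": [0, -0.2, 4], "yaw": 0.2}, {"delta_pos": [0, -0.2, 8], "yaw": 0.2}, {"delta_pos": [0, -0.2, 11.5], "yaw": 0.2}, {"delta_pos": [0, -0.2, 13.05], "yaw": 0.2}, {"delta_pos": [0, -0.2, 13.05], "yaw": 0.2}, {"delta_pos": [0, -0.2, 13.05], "yaw": 0.2}]}}

```text
t: 29.48
position: [446.7, 85.6, -8.5]
orientation: [[0.22, 0.976, -0.002], [0.976, -0.22, 0.0], [-0.0, -0.002, -1.0]]
ft_force: [0.9, -0.4, -0.3]
gripper_width: 85.5
grip_force: 0.0
```

Request:
{"fn": "drive_tool", "kwargs": {"increments": [{"delta_pos": [0, 0, 0], "yaw": 0}, {"delta_pos": [0, 0, 0], "yaw": 0}, {"delta_pos": [0, 0, 0], "yaw": 0}, {"delta_pos": [0, 0, 0], "yaw": 0}, {"delta_pos": [0, 0, 0], "yaw": 0}, {"delta_pos": [0, 0, 0], "yaw": 0}], "jaw": 0.35, "newtons": 40}}

```text
t: 29.98
position: [447.9, 85.6, -6.5]
orientation: [[0.22, 0.976, 0.003], [0.976, -0.22, 0.0], [0.001, 0.003, -1.0]]
ft_force: [-2.0, -0.2, 9.1]
gripper_width: 62.4
grip_force: 41.3
```

Request:
{"fn": "drive_tool", "kwargs": {"increments": [{"delta_pos": [0, 0, -3], "yaw": 0}, {"delta_pos": [0, 0, -7], "yaw": 0}, {"delta_pos": [0, 0, -11], "yaw": 0}, {"delta_pos": [-1.4, 3.5, -13], "yaw": -6}, {"delta_pos": [-2.8, 7, -13], "yaw": -11}, {"delta_pos": [-4.2, 10.5, -13], "yaw": -11}, {"delta_pos": [-5.6, 14, -13], "yaw": -11}, {"delta_pos": [-7, 17.5, -13], "yaw": -11}, {"delta_pos": [-7.9, 19.75, -13], "yaw": -11}, {"delta_pos": [-7.9, 19.75, -13], "yaw": -11}, {"delta_pos": [-7.9, 19.75, -13], "yaw": -11}, {"delta_pos": [-7.9, 19.75, -13], "yaw": -11}]}}

```text
t: 30.98
position: [621.7, -34.3, 122.7]
orientation: [[0.029, 1.0, 0.0], [1.0, -0.029, 0.0], [0.0, 0.0, -1.0]]
ft_force: [0.3, 0.6, -1.2]
gripper_width: 62.1
grip_force: 46.4
```

```bash
python3 - <<'E'
from h import *
c,a,s=near((622,-36),lo=115,hi=150,name='w21')
go([622,-36.4,10],88.2)
E
```

```text
found [620.6 -35.8] [89.8 91.3] 88.1 n 23614 z 139.8 rgb [216 173  52] px [274. 269.]
t 31.03 pos [621.6 -34.  122.7] ang 88.37 w 62.3 F [-0.3  0.2 -2.3]
 -> dpos cm [-0.24  0.04 11.27] yaw 0.2
```

Request:
{"fn": "drive_tool", "kwargs": {"increments": [{"delta_pos": [-0.15, 0.1, 4], "yaw": 0}, {"delta_pos": [-0.15, 0.1, 7], "yaw": 0}, {"delta_pos": [-0.15, 0.1, 8.3], "yaw": 0}, {"delta_pos": [-0.15, 0.1, 8.75], "yaw": 0}, {"delta_pos": [-0.15, 0.1, 8.75], "yaw": 0}, {"delta_pos": [-0.15, 0.1, 8.75], "yaw": 0}]}}

```text
t: 31.53
position: [623.2, -35.6, 35.7]
orientation: [[0.028, 1.0, 0.001], [1.0, -0.028, 0.0], [0.0, 0.001, -1.0]]
ft_force: [0.2, 0.1, -1.8]
gripper_width: 62.6
grip_force: 48.0
```

Request:
{"fn": "drive_tool", "kwargs": {"increments": [{"delta_pos": [0, 0, 0], "yaw": 0}, {"delta_pos": [0, 0, 0], "yaw": 0}, {"delta_pos": [0, 0, 0], "yaw": 0}, {"delta_pos": [0, 0, 0], "yaw": 0}, {"delta_pos": [0, 0, -3], "yaw": 0}, {"delta_pos": [0, 0, -6], "yaw": 0}, {"delta_pos": [0, 0, -9], "yaw": 0}, {"delta_pos": [0, 0, -9], "yaw": 0}, {"delta_pos": [0, 0, -9], "yaw": 0}], "jaw": 1}}

```text
t: 32.28
position: [624.0, -36.4, 126.2]
orientation: [[0.03, 1.0, 0.003], [1.0, -0.03, -0.0], [-0.0, 0.003, -1.0]]
ft_force: [0.2, -0.2, -0.3]
gripper_width: 85.4
grip_force: 0.0
```

```bash
python3 - <<'E'
from h import *
c,a,s=near((622,-36),lo=46,hi=70,name='w22')
E
```

```text
found [622.6 -36.8] [64.1 90.6] 88.5 n 10154 z 52.0 rgb [242 191  85] px [273. 216.]
```

Request:
{"fn": "drive_tool", "kwargs": {"increments": [{"delta_pos": [-2.7, -2.2, 0], "yaw": -7}, {"delta_pos": [-5.4, -4.4, 0], "yaw": -8.4}, {"delta_pos": [-21.4, -17.7, 0], "yaw": -8.4}, {"delta_pos": [-21.4, -17.7, 0], "yaw": -8.4}, {"delta_pos": [-21.4, -17.7, 0], "yaw": -8.4}, {"delta_pos": [-21.4, -17.7, 0], "yaw": -8.4}, {"delta_pos": [-21.4, -17.7, 0], "yaw": -8.4}, {"delta_pos": [-21.4, -17.7, 0], "yaw": -8.4}, {"delta_pos": [-21.4, -17.7, 0], "yaw": -8.4}, {"delta_pos": [-21.4, -17.7, 0], "yaw": -8.4}, {"delta_pos": [-21.4, -17.7, 0], "yaw": -8.4}]}}

```text
t: 33.25
position: [440.4, -243.9, 124.0]
orientation: [[-0.119, 0.993, -0.0], [0.993, 0.119, 0.001], [0.001, -0.0, -1.0]]
ft_force: [0.1, -0.1, -0.3]
gripper_width: 85.2
grip_force: 0.0
```

```bash
python3 - <<'E'
from h import *
c,a,s=near((437,-245),lo=3,hi=9,name='w23')
go([*c,-10],a)
E
```

```text
found [ 436.2 -244. ] [64.2 89.8] 97.1 n 7424 z 6.0 rgb [207 139  78] px [270. 200.]
t 33.3 pos [ 440.5 -243.8  124.1] ang 96.84 w 85.5 F [-0.1  0.7  0.3]
 -> dpos cm [ 0.02 -0.43 13.41] yaw -0.3
```

Request:
{"fn": "drive_tool", "kwargs": {"increments": [{"delta_pos": [0, -0.45, 4], "yaw": -0.3}, {"delta_pos": [0, -0.45, 8], "yaw": -0.3}, {"delta_pos": [0, -0.45, 12], "yaw": -0.3}, {"delta_pos": [0, -0.45, 13.4], "yaw": -0.3}, {"delta_pos": [0, -0.45, 13.4], "yaw": -0.3}, {"delta_pos": [0, -0.45, 13.4], "yaw": -0.3}]}}

```text
t: 33.8
position: [435.9, -244.2, -9.7]
orientation: [[-0.124, 0.992, -0.001], [0.992, 0.124, 0.001], [0.001, -0.001, -1.0]]
ft_force: [0.5, -0.3, 0.2]
gripper_width: 85.4
grip_force: 0.0
```

Request:
{"fn": "drive_tool", "kwargs": {"increments": [{"delta_pos": [0, 0, 0], "yaw": 0}, {"delta_pos": [0, 0, 0], "yaw": 0}, {"delta_pos": [0, 0, 0], "yaw": 0}, {"delta_pos": [0, 0, 0], "yaw": 0}, {"delta_pos": [0, 0, 0], "yaw": 0}, {"delta_pos": [0, 0, 0], "yaw": 0}], "jaw": 0.35, "newtons": 30}}

```text
t: 34.3
position: [436.5, -245.8, -7.8]
orientation: [[-0.122, 0.992, 0.002], [0.992, 0.122, -0.001], [-0.002, 0.002, -1.0]]
ft_force: [-1.2, 3.4, 11.8]
gripper_width: 62.6
grip_force: 29.8
```

Request:
{"fn": "drive_tool", "kwargs": {"increments": [{"delta_pos": [0, 0, -3], "yaw": 0}, {"delta_pos": [0, 0, -7], "yaw": 0}, {"delta_pos": [0, 0, -11], "yaw": 0}, {"delta_pos": [2.6, 3, -13], "yaw": 4}, {"delta_pos": [5.2, 6, -13], "yaw": 8.9}, {"delta_pos": [7.8, 9, -13], "yaw": 8.9}, {"delta_pos": [10.4, 12, -13], "yaw": 8.9}, {"delta_pos": [13, 15, -13], "yaw": 8.9}, {"delta_pos": [15.7, 18, -13], "yaw": 8.9}, {"delta_pos": [18.3, 21, -13], "yaw": 8.9}, {"delta_pos": [18.3, 21, -13], "yaw": 8.9}, {"delta_pos": [18.3, 21, -13], "yaw": 8.9}]}}

```text
t: 35.3
position: [622.5, -35.6, 121.6]
orientation: [[0.029, 1.0, 0.002], [1.0, -0.029, 0.001], [0.001, 0.002, -1.0]]
ft_force: [-0.9, -0.7, -0.6]
gripper_width: 62.4
grip_force: 33.0
```

Request:
{"fn": "drive_tool", "kwargs": {"increments": [{"delta_pos": [0, 0, 0], "yaw": 0}, {"delta_pos": [0, 0, 0], "yaw": 0}, {"delta_pos": [0, 0, 0], "yaw": 0}]}}

```text
t: 35.55
position: [621.1, -39.6, 120.9]
orientation: [[0.034, 0.999, 0.0], [0.999, -0.034, -0.001], [-0.001, 0.0, -1.0]]
ft_force: [0.7, 0.1, -0.4]
gripper_width: 62.3
grip_force: 33.0
```

```bash
python3 - <<'E'
from h import *
c,a,s=near((622,-36),lo=115,hi=150,name='w24')
go([622,-36.4,10],88.2)
E
```

```text
found [620.3 -38.7] [89.6 90.9] 88.0 n 23221 z 134.5 rgb [193 131  74] px [274. 264.]
t 35.6 pos [621.2 -39.5 120.9] ang 88.03 w 62.0 F [ 0.8 -1.2 -0.4]
 -> dpos cm [ 0.32  0.07 11.09] yaw -0.2
```

Request:
{"fn": "drive_tool", "kwargs": {"increments": [{"delta_pos": [0.25, 0.1, 4], "yaw": 0}, {"delta_pos": [0.25, 0.1, 6.5], "yaw": 0}, {"delta_pos": [0.25, 0.1, 7.3], "yaw": 0}, {"delta_pos": [0.25, 0.1, 7.65], "yaw": 0}, {"delta_pos": [0.25, 0.1, 7.65], "yaw": 0}, {"delta_pos": [0.25, 0.1, 7.65], "yaw": 0}]}}

```text
t: 36.1
position: [622.8, -36.1, 45.0]
orientation: [[0.033, 0.999, 0.001], [0.999, -0.033, -0.0], [-0.0, 0.001, -1.0]]
ft_force: [0.9, 0.3, -0.0]
gripper_width: 62.4
grip_force: 36.8
```

Request:
{"fn": "drive_tool", "kwargs": {"increments": [{"delta_pos": [0, 0, 0], "yaw": 0}, {"delta_pos": [0, 0, 0], "yaw": 0}, {"delta_pos": [0, 0, 0], "yaw": 0}, {"delta_pos": [0, 0, 0], "yaw": 0}, {"delta_pos": [0, 0, -3], "yaw": 0}, {"delta_pos": [0, 0, -6], "yaw": 0}, {"delta_pos": [0, 0, -8], "yaw": 0}, {"delta_pos": [0, 0, -8], "yaw": 0}, {"delta_pos": [0, 0, -8], "yaw": 0}], "jaw": 1}}

```text
t: 36.85
position: [623.1, -35.9, 125.1]
orientation: [[0.033, 0.999, 0.002], [0.999, -0.033, -0.0], [-0.0, 0.002, -1.0]]
ft_force: [0.9, -0.6, -0.9]
gripper_width: 85.7
grip_force: 0.0
```

```bash
python3 - <<'E'
from h import *
c,a,s=near((622,-36),lo=54,hi=75,name='w25')
E
```

```text
found [622.3 -34.8] [64.5 90.2] 88.0 n 10739 z 57.8 rgb [213 144  81] px [274. 217.]
```

Request:
{"fn": "drive_tool", "kwargs": {"increments": [{"delta_pos": [-4, -0.6, 0], "yaw": -2.1}, {"delta_pos": [-8, -1.2, 0], "yaw": -2.1}, {"delta_pos": [-23.8, -3.4, 0], "yaw": -2.1}, {"delta_pos": [-23.8, -3.4, 0], "yaw": -2.1}, {"delta_pos": [-23.8, -3.4, 0], "yaw": -2.1}, {"delta_pos": [-23.8, -3.4, 0], "yaw": -2.1}, {"delta_pos": [-23.8, -3.4, 0], "yaw": -2.1}, {"delta_pos": [-23.8, -3.4, 0], "yaw": -2.1}, {"delta_pos": [-23.8, -3.4, 0], "yaw": -2.1}]}}

```text
t: 37.65
position: [580.5, -271.7, 122.9]
orientation: [[-0.004, 1.0, -0.001], [1.0, 0.004, 0.001], [0.001, -0.001, -1.0]]
ft_force: [0.9, 0.7, 0.4]
gripper_width: 85.6
grip_force: 0.0
```

```bash
python3 - <<'E'
from h import *
c,a,s=near((580,-273),name='w26')
go([*c,-8.5],a)
E
```

```text
found [ 577.9 -273.6] [64.4 90.1] 90.0 n 7721 z 10.8 rgb [242 201  59] px [272. 204.]
t 37.7 pos [ 580.8 -271.   123.2] ang 90.31 w 85.2 F [0.5 1.2 0.4]
 -> dpos cm [-0.27 -0.28 13.17] yaw 0.3
```

Request:
{"fn": "drive_tool", "kwargs": {"increments": [{"delta_pos": [-0.2, -0.3, 4], "yaw": 0.3}, {"delta_pos": [-0.2, -0.3, 8], "yaw": 0.3}, {"delta_pos": [-0.2, -0.3, 12], "yaw": 0.3}, {"delta_pos": [-0.2, -0.3, 13.15], "yaw": 0.3}, {"delta_pos": [-0.2, -0.3, 13.15], "yaw": 0.3}, {"delta_pos": [-0.2, -0.3, 13.15], "yaw": 0.3}]}}

```text
t: 38.2
position: [578.6, -273.5, -6.5]
orientation: [[-0.0, 1.0, 0.0], [1.0, 0.0, 0.0], [0.0, 0.0, -1.0]]
ft_force: [1.1, -0.1, 1.1]
gripper_width: 85.3
grip_force: 0.0
```

Request:
{"fn": "drive_tool", "kwargs": {"increments": [{"delta_pos": [0, 0, 0], "yaw": 0}, {"delta_pos": [0, 0, 0], "yaw": 0}, {"delta_pos": [0, 0, 0], "yaw": 0}, {"delta_pos": [0, 0, 0], "yaw": 0}, {"delta_pos": [0, 0, 0], "yaw": 0}, {"delta_pos": [0, 0, 0], "yaw": 0}], "jaw": 0.35, "newtons": 40}}

```text
t: 38.7
position: [579.1, -274.9, -4.9]
orientation: [[0.001, 1.0, 0.003], [1.0, -0.001, -0.001], [-0.001, 0.003, -1.0]]
ft_force: [-3.1, 2.1, 13.1]
gripper_width: 62.1
grip_force: 40.7
```

Request:
{"fn": "drive_tool", "kwargs": {"increments": [{"delta_pos": [0, 0, -3], "yaw": 0}, {"delta_pos": [0, 0, -7], "yaw": 0}, {"delta_pos": [0, 0, -11], "yaw": 0}, {"delta_pos": [4, 0.8, -13], "yaw": 1.8}, {"delta_pos": [8, 1.6, -13], "yaw": 1.8}, {"delta_pos": [12, 2.4, -13], "yaw": 1.8}, {"delta_pos": [16, 3, -13], "yaw": 1.8}, {"delta_pos": [20, 3.7, -13], "yaw": 1.8}, {"delta_pos": [23.7, 4.4, -13], "yaw": 1.8}, {"delta_pos": [23.7, 4.4, -13], "yaw": 1.8}, {"delta_pos": [23.7, 4.4, -13], "yaw": 1.8}, {"delta_pos": [23.7, 4.4, -13], "yaw": 1.8}]}}

```text
t: 39.7
position: [622.3, -38.0, 123.5]
orientation: [[0.033, 0.999, 0.001], [0.999, -0.033, -0.001], [-0.001, 0.001, -1.0]]
ft_force: [0.5, -0.6, -1.0]
gripper_width: 62.3
grip_force: 45.5
```

```bash
python3 - <<'E'
from h import *
c,a,s=near((622,-36),lo=115,hi=150,name='w27')
go([622,-36.4,10],88.2)
E
```

```text
found [621.6 -37.2] [89.4 90.7] 88.2 n 23527 z 139.0 rgb [211 194  34] px [274. 264.]
t 39.75 pos [622.2 -38.8 123.3] ang 88.05 w 62.1 F [-0.9 -0.5 -0.9]
 -> dpos cm [ 0.25 -0.04 11.33] yaw -0.2
```

Request:
{"fn": "drive_tool", "kwargs": {"increments": [{"delta_pos": [0.15, 0, 4], "yaw": 0}, {"delta_pos": [0.15, 0, 6], "yaw": 0}, {"delta_pos": [0.15, 0, 6.7], "yaw": 0}, {"delta_pos": [0.15, 0, 7], "yaw": 0}, {"delta_pos": [0.15, 0, 7], "yaw": 0}, {"delta_pos": [0.15, 0, 7], "yaw": 0}]}}

```text
t: 40.25
position: [622.5, -37.3, 53.5]
orientation: [[0.034, 0.999, 0.001], [0.999, -0.034, -0.0], [-0.0, 0.001, -1.0]]
ft_force: [-0.4, 0.2, -1.4]
gripper_width: 62.5
grip_force: 47.1
```

Request:
{"fn": "drive_tool", "kwargs": {"increments": [{"delta_pos": [0, 0, 0], "yaw": 0}, {"delta_pos": [0, 0, 0], "yaw": 0}, {"delta_pos": [0, 0, 0], "yaw": 0}, {"delta_pos": [0, 0, 0], "yaw": 0}, {"delta_pos": [0, 0, -3], "yaw": 0}, {"delta_pos": [0, 0, -6], "yaw": 0}, {"delta_pos": [0, 0, -7.5], "yaw": 0}, {"delta_pos": [0, 0, -7.5], "yaw": 0}, {"delta_pos": [0, 0, -7.5], "yaw": 0}], "jaw": 1}}

```text
t: 41.0
position: [622.5, -36.2, 128.1]
orientation: [[0.033, 0.999, 0.001], [0.999, -0.033, -0.0], [-0.0, 0.001, -1.0]]
ft_force: [-1.2, 0.3, -0.6]
gripper_width: 85.4
grip_force: 0.0
```

```bash
python3 - <<'E'
from h import *
c,a,s=near((622,-36),lo=64,hi=75,name='w28')
go([650.5,330,120],88.2)
E
```

```text
found [621.8 -35.9] [64.4 89.9] 88.0 n 11332 z 68.6 rgb [246 211  77] px [274. 221.]
t 41.05 pos [621.9 -36.3 127.1] ang 88.11 w 85.7 F [ 0.  -0.6  0.7]
 -> dpos cm [36.7   1.65  0.71] yaw -0.1
```

View pics/w28.png

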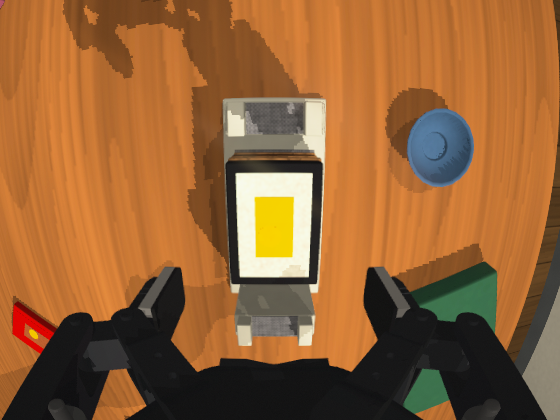

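Request:
{"fn": "drive_tool", "kwargs": {"increments": [{"delta_pos": [4, 0.3, 0], "yaw": 0}, {"delta_pos": [8, 0.6, 0], "yaw": 0}, {"delta_pos": [36.7, 1.65, 0], "yaw": 0}, {"delta_pos": [36.7, 1.65, 0], "yaw": 0}, {"delta_pos": [36.7, 1.65, 0], "yaw": 0}, {"delta_pos": [36.7, 1.65, 0], "yaw": 0}, {"delta_pos": [36.7, 1.65, 0], "yaw": 0}, {"delta_pos": [36.7, 1.65, 0], "yaw": 0}, {"delta_pos": [36.7, 1.65, 0], "yaw": 0}, {"delta_pos": [36.7, 1.65, 0], "yaw": 0}, {"delta_pos": [36.7, 1.65, 0], "yaw": 0}, {"delta_pos": [36.7, 1.65, 0], "yaw": 0}]}}

```text
t: 42.05
position: [650.2, 329.7, 125.9]
orientation: [[0.032, 0.999, -0.002], [0.999, -0.032, -0.001], [-0.001, -0.002, -1.0]]
ft_force: [0.2, -1.4, -0.9]
gripper_width: 85.8
grip_force: 0.0
```

Request:
{"fn": "drive_tool", "kwargs": {"increments": [{"delta_pos": [0, 0, 0], "yaw": 0}, {"delta_pos": [0, 0, 0], "yaw": 0}, {"delta_pos": [0, 0, 0], "yaw": 0}]}}

```text
t: 42.3
position: [651.0, 328.9, 127.4]
orientation: [[0.034, 0.999, -0.0], [0.999, -0.034, -0.0], [-0.0, 0.0, -1.0]]
ft_force: [0.2, 0.2, -0.7]
gripper_width: 85.4
grip_force: 0.0
```

```bash
python3 - <<'E'
from h import *
c,a,s=near((650,330),lo=14,hi=22,r=150,name='w29')
go([*c,-2.5],a)
E
```

```text
found [650.1 331.1] [ 26.9 230.6] 89.7 n 7998 z 18.0 rgb [113  62  31] px [273. 186.]
t 42.35 pos [651.  329.2 127.5] ang 88.06 w 85.2 F [-0.2 -0.   0.5]
 -> dpos cm [ 0.19 -0.1  13.  ] yaw -1.6
```

Request:
{"fn": "drive_tool", "kwargs": {"increments": [{"delta_pos": [0.2, -0.1, 4], "yaw": -1.6}, {"delta_pos": [0.2, -0.1, 8], "yaw": -1.6}, {"delta_pos": [0.2, -0.1, 12], "yaw": -1.6}, {"delta_pos": [0.2, -0.1, 13], "yaw": -1.6}, {"delta_pos": [0.2, -0.1, 13], "yaw": -1.6}, {"delta_pos": [0.2, -0.1, 13], "yaw": -1.6}]}}

```text
t: 42.85
position: [650.3, 332.6, -1.0]
orientation: [[0.005, 1.0, 0.001], [1.0, -0.005, 0.001], [0.001, 0.001, -1.0]]
ft_force: [-0.2, -0.3, 0.4]
gripper_width: 85.4
grip_force: 0.0
```

Request:
{"fn": "drive_tool", "kwargs": {"increments": [{"delta_pos": [0, 0, 0], "yaw": 0}, {"delta_pos": [0, 0, 0], "yaw": 0}, {"delta_pos": [0, 0, 0], "yaw": 0}, {"delta_pos": [0, 0, 0], "yaw": 0}, {"delta_pos": [0, 0, 0], "yaw": 0}, {"delta_pos": [0, 0, 0], "yaw": 0}, {"delta_pos": [0, 0, 0], "yaw": 0}, {"delta_pos": [0, 0, 0], "yaw": 0}], "jaw": -0.7, "newtons": 40}}

```text
t: 43.52
position: [650.1, 332.4, -1.6]
orientation: [[0.005, 1.0, 0.001], [1.0, -0.005, 0.0], [0.0, 0.001, -1.0]]
ft_force: [-1.3, -0.8, 8.1]
gripper_width: 25.1
grip_force: 39.9
```

Request:
{"fn": "drive_tool", "kwargs": {"increments": [{"delta_pos": [0, 0, -4], "yaw": 0}, {"delta_pos": [0, 0, -8], "yaw": 0}, {"delta_pos": [-3, -0.2, -12], "yaw": 0}, {"delta_pos": [-7, -0.5, -13], "yaw": 1}, {"delta_pos": [-11, -0.8, -13], "yaw": 1.5}, {"delta_pos": [-15, -1.1, -13], "yaw": 1.5}, {"delta_pos": [-19, -1.4, -13], "yaw": 1.5}, {"delta_pos": [-23, -1.7, -13], "yaw": 1.5}, {"delta_pos": [-27, -2, -13], "yaw": 1.5}, {"delta_pos": [-31, -2.2, -13], "yaw": 1.5}, {"delta_pos": [-34.5, -2.5, -13], "yaw": 1.5}, {"delta_pos": [-36.75, -2.6, -13], "yaw": 1.5}]}}

```text
t: 44.52
position: [621.2, -39.8, 127.5]
orientation: [[0.035, 0.999, -0.0], [0.999, -0.035, -0.002], [-0.002, -0.0, -1.0]]
ft_force: [-0.3, -0.2, -1.5]
gripper_width: 24.9
grip_force: 40.2
```

Request:
{"fn": "drive_tool", "kwargs": {"increments": [{"delta_pos": [0, 0, 0], "yaw": 0}, {"delta_pos": [0, 0, 0], "yaw": 0}, {"delta_pos": [0, 0, 0], "yaw": 0}, {"delta_pos": [0, 0, 0], "yaw": 0}]}}

```text
t: 44.85
position: [622.0, -33.7, 127.6]
orientation: [[0.029, 1.0, 0.0], [1.0, -0.029, 0.001], [0.001, 0.0, -1.0]]
ft_force: [-0.2, 1.2, -1.2]
gripper_width: 24.9
grip_force: 40.2
```

```bash
python3 - <<'E'
from h import *
c,a,s=near((622,-36),lo=125,hi=160,r=150,name='w30')
p,d,K,T=grab('wrist'); W=wcloud(d,K,T); x,y,z=np.moveaxis(W,-1,0)
for yy in(70,50,30,10,-10): 
    k=(abs(y-yy)<4)&(z>135)&(z<155)&(abs(x-622)<40); 
    if k.any(): print(yy,np.percentile(x[k],[1,99]).round(1),np.median(z[k]).round(1))
k=(z>140)&(z<152)&(abs(x-622)<25); print('ymax',np.percentile(y[k],99.8))
go([622,-36.4,78],88.2)
E
```

```text
found [625.3  -0.8] [ 52.  163.6] 81.3 n 22198 z 147.2 rgb [114  65  36] px [274. 188.]
70 [611.3 637.2] 147.8
50 [610.9 636.2] 147.6
30 [610.4 635.8] 147.6
10 [609.4 634.8] 147.6
-10 [609.  634.4] 147.5
ymax 80.10483148567694
t 44.95 pos [622.  -33.8 127.5] ang 88.32 w 25.1 F [ 0.7 -0.1 -1.4]
 -> dpos cm [-0.26  0.01  4.95] yaw 0.1
```

Request:
{"fn": "drive_tool", "kwargs": {"increments": [{"delta_pos": [-0.1, 0.1, 2], "yaw": 0}, {"delta_pos": [-0.1, 0.1, 3.5], "yaw": 0}, {"delta_pos": [-0.1, 0.1, 4.4], "yaw": 0}, {"delta_pos": [-0.1, 0.1, 4.85], "yaw": 0}, {"delta_pos": [-0.1, 0.1, 4.85], "yaw": 0}, {"delta_pos": [-0.1, 0.1, 4.85], "yaw": 0}]}}

```text
t: 45.45
position: [622.9, -35.7, 78.9]
orientation: [[0.03, 1.0, -0.0], [1.0, -0.03, 0.0], [0.0, -0.0, -1.0]]
ft_force: [0.7, -0.1, -1.7]
gripper_width: 24.8
grip_force: 40.7
```

```bash
python3 - <<'E'
from h import *
p,d,K,T=grab('wrist'); W=wcloud(d,K,T); x,y,z=np.moveaxis(W,-1,0); save('w31',p)
for yy in(70,50,30,10,-10): 
    k=(abs(y-yy)<4)&(z>94)&(z<106)&(abs(x-622)<40); 
    if k.any(): print(yy,np.percentile(x[k],[1,99]).round(1),np.median(z[k]).round(1))
go([622,-36.4,78],88.2)
E
```

```text
70 [612.3 638.2] 99.4
50 [612.  637.3] 99.1
30 [611.5 636.8] 99.1
10 [610.6 635.8] 99.2
-10 [609.9 635.3] 99.1
t 45.5 pos [622.9 -35.8  78.9] ang 88.25 w 25.0 F [ 0.5 -0.5 -1.3]
 -> dpos cm [-0.06 -0.09  0.09] yaw 0.0
```

Request:
{"fn": "drive_tool", "kwargs": {"increments": [{"delta_pos": [0, 0, 0.07], "yaw": 0}, {"delta_pos": [0, 0, 0.07], "yaw": 0}]}}

```text
t: 45.67
position: [622.9, -36.1, 78.2]
orientation: [[0.031, 1.0, -0.0], [1.0, -0.031, 0.0], [0.0, -0.0, -1.0]]
ft_force: [-0.4, -0.4, -1.6]
gripper_width: 24.9
grip_force: 40.7
```

Request:
{"fn": "drive_tool", "kwargs": {"increments": [{"delta_pos": [0, 0, 0], "yaw": 0}, {"delta_pos": [0, 0, 0], "yaw": 0}, {"delta_pos": [0, 0, 0], "yaw": 0}, {"delta_pos": [0, 0, 0], "yaw": 0}, {"delta_pos": [0, 0, 0], "yaw": 0}, {"delta_pos": [0, 0, -3], "yaw": 0}, {"delta_pos": [0, 0, -6], "yaw": 0}, {"delta_pos": [0, 0, -9], "yaw": 0}, {"delta_pos": [0, 0, -12], "yaw": 0}, {"delta_pos": [0, 0, -12], "yaw": 0}, {"delta_pos": [0, 0, -12], "yaw": 0}], "jaw": 1}}

```text
t: 46.58
position: [623.6, -36.2, 199.9]
orientation: [[0.031, 1.0, 0.003], [1.0, -0.031, -0.001], [-0.0, 0.003, -1.0]]
ft_force: [-0.4, 0.6, -0.5]
gripper_width: 85.4
grip_force: 0.0
```

```bash
python3 - <<'E'
from h import *
p,d,K,T=grab('wrist'); W=wcloud(d,K,T); x,y,z=np.moveaxis(W,-1,0); save('w32',p)
for yy in(60,30,0,-30,-60,-90,-120): 
    k=(abs(y-yy)<4)&(z>94)&(z<106)&(abs(x-622)<40); 
    if k.any(): print(yy,np.percentile(x[k],[1,99]).round(1),np.median(z[k]).round(1))
k=(z>94)&(z<106)&(abs(x-622)<20); print(np.percentile(y[k],[.2,99.8]))
k=(z>60)&(z<75)&(abs(x-622)<50)&(abs(y+36)<60); print('top frame',np.percentile(W[k],[1,99],axis=0).round(1).tolist(), np.median(z[k]))
E
```

```text
60 [611.9 637.5] 98.4
30 [611.5 636.9] 98.4
0 [610.3 635.3] 98.5
-30 [609.  634.7] 98.4
-60 [608.3 633.3] 98.5
-90 [607.5 632.8] 98.4
-120 [607.  631.5] 98.3
[-151.43775421   77.33124391]
top frame [[589.6, -79.7, 66.7], [653.9, 8.8, 70.6]] 68.9379711814625
```

View pics/w32.png

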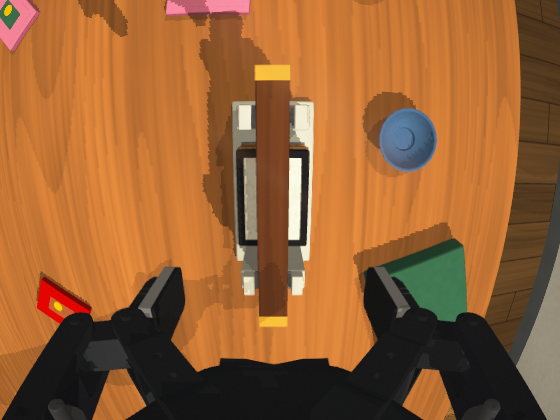

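The picture shows the bar level at 98.4 mm, seated in both forks (brass ends at px (272,72) and (273,321)). The pile lies squarely beneath it, so I'm handing the job in.

```bash
python3 -c "
from h import *
print(close_job())"
```

```text
the job is handed in; nothing more can be done
None
```

The job is handed in at about 47 s of the 210 s allowed: all four frames are piled on the cradle with a cork sheet between each pair, and the bar is back in both forks, level and about centred; the final verdict was not shown to me.

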